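Change the filter clamp pins with the supply isolated

ROBOT

A 6-joint arm with a two-finger parallel gripper is mounted at the origin on the work surface. World frame = base frame: x ahead of the robot, y to its left, z up, the work surface at z = 0. Lengths are in m, angles in rad, forces in N, time in s.
With the tool pointing down it reaches from about 0.3 to 0.875 m from the base axis. Payload 6.4 kg.
Tool frame: the origin (TCP) lies on the centre line of the jaws, within the pads' length; the fingertips stand 8 mm ahead of it and the grasp point (between the pads) lies 11 mm behind it; z points along the fingers, y is the line along which they close (so a half turn about z gives the same grasp; the last joint's range is limited). The gripper opens to 85 mm and grips with 20 to 120 N. Pads are 22 mm wide; open, the fingers measure 114 mm over their backs; the gripper's body (76 mm by 85 mm) begins 54 mm behind the grasp point. The pads swing forward as they close: fully open they stand 13 mm farther back than shut.
Start: joints at [1.075, 0.181, 1.607, -0, 1.354, -0.206], TCP at [0.164, 0.551, 0.215] pointing down, gripper open.
Joint ranges: [-2.99, 2.99], [-0.89, 2.07], [0.3, 2.58], [-1.14, 4.28], [0, 2.63], [-3.12, 3.12]. Speed limits (rad/s): [2.57, 2.57, 3.01, 3.14, 3.14, 3.14].

INTERFACE

Orientations are given as a unit quaternion [w, x, y, z].
In Python, from bench import ctrl gives the robot as it stands.
- The arm moves only by the shell command python3 -m handwheel 'ROWS' [OPENING]. ROWS is JSON, a list that holds one entry, the list of rows, each a list of 4 numbers: the shift along the tool's x, y, z each as a share of 20 cm, from -1 to 1, then the turn about the tool's z as a share of 1.5 rad, from -1 to 1. In form: [[[x, y, z, twist], ...]]. A call has 1 to 10 rows; each row is the pose to reach, as a shift and turn from the pose commanded when the call began, along the tool's axes at that moment; what a row does not reach only later rows make up. A row lasts 1/8 s, in which the tool goes at most 62.5 mm and 10.7 degrees, less where a joint would pass 70% of its speed; a pose out of reach is approached as far as the arm can. A call with a number of a shift or a turn outside -1 to 1 is refused whole. A call with a gripper value outside its range is refused whole. OPENING is the finger opening in mm, from 0 to 85.4, set as the call begins (- or left out, the last holds). The fingers move at their own pace and stop on an object; the grip force is fixed at half the most. Time passes only in rows, so rows that repeat a pose let the fingers close. It gives the time, the measured TCP pose, the force, the opening and the grip force at its end, in the units of the state.
- ctrl.get_obs(): the state, without advancing time (a new reading comes with each control period).
- ctrl.camera(name): name is "side" or "top"; returns a dict with "color" (384x512x3 uint8, red, green, blue), "range_z" (384x512 float32, m along the optical axis (not along the pixel's ray), 0 where there is no reading), "K" (3x3 intrinsics, pixels), "pose" (4x4, takes a point from camera to world coordinates). Camera axes: x right, y down, z forward; pixel columns grow to the right and rows downward; lengths in m; the calibration is good to about 2 mm. A picture is of the moment at which its call begins.
- ctrl.hand_in(): hands the job in; it is judged then, once.
The state is a dict: "time_s": time; "q": joint angles; "dq": joint speeds; "joint_efforts": joint torques, N m; "eef_pos": TCP position; "eef_rot": TCP orientation; "wrist_force": force on the tool from outside, world axes, zero at the start; "torque": the same for the moment, N m; "opening": opening from 0.0 (shut) to 1.0 (fully open); "grasp_force": force on a finger pad.
Only numpy, scipy, OpenCV 4.12 (cv2) and the standard library are available. Lean on these libraries where they do the work, as an engineer would, in place of code of your own. Each camera call takes 0.05 s, during which the arm holds its last target. There are 200 camera calls.

TASK

Turn the red isolator handle fully off; then, with the supply off, pull the old green-headed lock pins out of the filter clamps and put them in the white tray, and push every new orange-headed pin on the bench through the fork and strap lug of a clamp, any fork, one pin each, until its head sits flush against the fork. When all that is done, turn the handle fully back on. Do not disturb or knock over the other things on the bench.

Things in the scene. Friction and masses are not known exactly. Their poses are not given: they have to be found in the camera images.
- new_1: New lock pin (None if absent), orange head; starts lying on the bench. 140 g. Head 30 x 30 x 55 mm, steel shank 16 mm diameter. Origin on the axis at the front (seating) face of the head; x along the shank to the nose. Head x = -55 to 0, shank 0 to +66 mm, last 13 mm tapering to 7. Lies level on any side of the head, axis 15 mm up. Grip across the head.
- new_2: New lock pin (None if absent), orange head; starts lying on the bench. 140 g. Head 30 x 30 x 55 mm, steel shank 16 mm diameter. Origin on the axis at the front (seating) face of the head; x along the shank to the nose. Head x = -55 to 0, shank 0 to +66 mm, last 13 mm tapering to 7. Lies level on any side of the head, axis 15 mm up. Grip across the head.
- new_3: New lock pin (None if absent), orange head; starts lying on the bench. 140 g. Head 30 x 30 x 55 mm, steel shank 16 mm diameter. Origin on the axis at the front (seating) face of the head; x along the shank to the nose. Head x = -55 to 0, shank 0 to +66 mm, last 13 mm tapering to 7. Lies level on any side of the head, axis 15 mm up. Grip across the head.
- old_a: Old lock pin (None if absent), green head; starts seated in fork a. 140 g. Head 30 x 30 x 55 mm, steel shank 16 mm diameter. Origin on the axis at the front (seating) face of the head; x along the shank to the nose. Head x = -55 to 0, shank 0 to +66 mm, last 13 mm tapering to 7. Lies level on any side of the head, axis 15 mm up. Grip across the head.
- old_b: Old lock pin (None if absent), green head; starts seated in fork b. 140 g. Head 30 x 30 x 55 mm, steel shank 16 mm diameter. Origin on the axis at the front (seating) face of the head; x along the shank to the nose. Head x = -55 to 0, shank 0 to +66 mm, last 13 mm tapering to 7. Lies level on any side of the head, axis 15 mm up. Grip across the head.
- old_c: Old lock pin (None if absent), green head; starts seated in fork c. 140 g. Head 30 x 30 x 55 mm, steel shank 16 mm diameter. Origin on the axis at the front (seating) face of the head; x along the shank to the nose. Head x = -55 to 0, shank 0 to +66 mm, last 13 mm tapering to 7. Lies level on any side of the head, axis 15 mm up. Grip across the head.
- tray: Fixed white open tray for the old pins, 170 mm along its x, 180 mm along its y, 35 mm tall, walls 4 mm, floor about 4 mm thick. Origin at the centre of its underside, z up.
- fork_a (a point): Fixed clamp fork a: hole mouth centre on its front face, 75 mm up. x = hole axis, level, into the hole (away from robot); z up. Two steel cheeks, blue strap lug between, 19 mm holes in line, 46 mm through; fork 44 mm wide, top 97 mm up. Pin goes in from the robot side until the head meets the cheek. White cartridge at y = 24 to 94, x = 10 to 195 mm, top 99 mm up; clear in front (-x).
- fork_b (a point): Fixed clamp fork b: hole mouth centre on its front face, 75 mm up. x = hole axis, level, into the hole (away from robot); z up. Two steel cheeks, blue strap lug between, 19 mm holes in line, 46 mm through; fork 44 mm wide, top 97 mm up. Pin goes in from the robot side until the head meets the cheek. White cartridge at y = 24 to 94, x = 10 to 195 mm, top 99 mm up; clear in front (-x).
- fork_c (a point): Fixed clamp fork c: hole mouth centre on its front face, 75 mm up. x = hole axis, level, into the hole (away from robot); z up. Two steel cheeks, blue strap lug between, 19 mm holes in line, 46 mm through; fork 44 mm wide, top 97 mm up. Pin goes in from the robot side until the head meets the cheek. White cartridge at y = 24 to 94, x = 10 to 195 mm, top 99 mm up; clear in front (-x).
- handle (a joint): Angle of the isolator's red bar handle: 0 = off stop, 1.3 = on stop (rad); it grows as the handle turns clockwise seen from above. It turns about a vertical axis, has a friction of about 0.12 N m and stays where it is left.
- handle_grip (a point): Centre of the red isolator bar handle, on its turning axis, 122 mm up. Bar 96 mm long, 18 wide, 34 tall (105 to 139 mm above the bench). This point turns with the bar: y lies along the bar, +y end has a white mark on top. Under it a fixed grey box, 100 x 100 mm, top 85 mm up; black square = off, green square = on.
- vial: Bystander: amber glass vial with black cap, 40 mm across, 85 mm tall, origin at the centre of its underside. Leave it alone.
- jar: Bystander: small white jar with blue lid, 42 mm across, 60 mm tall, origin at the centre of its underside. Leave it alone.
- beaker: Bystander: glass beaker, 70 mm across, 85 mm tall, origin at the centre of its underside. Leave it alone.
- petri: Bystander: flat clear dish, 60 mm across, 15 mm tall, origin at the centre of its underside. Leave it alone.
- tape: Bystander: yellow tape roll lying flat, 44 mm across, 25 mm tall, origin at the centre of its underside. Leave it alone.
Not all that is in view belongs to the job. Leave any blue or pink look-alike of the new_1 alone.

How it is judged:
On the way, in this order (a step that is already met when the one before it is completed fails the run):
1. the isolator handle is fully off (value of joint handle below 0.12 rad), for 0.2 s.
2. every old pin is in the tray and every new pin fully home in a fork, with the handle off (((x of new_1 in the frame of fork_a between -0.005 and 0.005 m and distance between new_1 and fork_a below 0.007 m and angle between the x axis of new_1 and the x axis of fork_a, either way round below 0.15 rad) or (x of new_1 in the frame of fork_b between -0.005 and 0.005 m and distance between new_1 and fork_b below 0.007 m and angle between the x axis of new_1 and the x axis of fork_b, either way round below 0.15 rad) or (x of new_1 in the frame of fork_c between -0.005 and 0.005 m and distance between new_1 and fork_c below 0.007 m and angle between the x axis of new_1 and the x axis of fork_c, either way round below 0.15 rad)) and ((x of new_2 in the frame of fork_a between -0.005 and 0.005 m and distance between new_2 and fork_a below 0.007 m and angle between the x axis of new_2 and the x axis of fork_a, either way round below 0.15 rad) or (x of new_2 in the frame of fork_b between -0.005 and 0.005 m and distance between new_2 and fork_b below 0.007 m and angle between the x axis of new_2 and the x axis of fork_b, either way round below 0.15 rad) or (x of new_2 in the frame of fork_c between -0.005 and 0.005 m and distance between new_2 and fork_c below 0.007 m and angle between the x axis of new_2 and the x axis of fork_c, either way round below 0.15 rad)) and ((x of new_3 in the frame of fork_a between -0.005 and 0.005 m and distance between new_3 and fork_a below 0.007 m and angle between the x axis of new_3 and the x axis of fork_a, either way round below 0.15 rad) or (x of new_3 in the frame of fork_b between -0.005 and 0.005 m and distance between new_3 and fork_b below 0.007 m and angle between the x axis of new_3 and the x axis of fork_b, either way round below 0.15 rad) or (x of new_3 in the frame of fork_c between -0.005 and 0.005 m and distance between new_3 and fork_c below 0.007 m and angle between the x axis of new_3 and the x axis of fork_c, either way round below 0.15 rad)) and x of old_a in the frame of tray between -0.085 and 0.085 m and y of old_a in the frame of tray between -0.09 and 0.09 m and z of each of old_a, old_b, old_c in the frame of tray below 0.06 m and x of old_b in the frame of tray between -0.085 and 0.085 m and y of old_b in the frame of tray between -0.09 and 0.09 m and x of old_c in the frame of tray between -0.085 and 0.085 m and y of old_c in the frame of tray between -0.09 and 0.09 m and value of joint handle below 0.12 rad), for 0.2 s.
3. the isolator handle is fully back on (value of joint handle above 1.18 rad), for 0.2 s.
At the end, for the whole second after the job is handed in: Every old pin lies within the walls of the tray; every new pin present sits in a fork: seating face within 5 mm of the fork's front face along the hole and within 7 mm of the hole's centre, nose in the hole and axis within 0.15 rad; pins at rest; handle above 1.18 rad (on) (((x of new_1 in the frame of fork_a between -0.005 and 0.005 m and distance between new_1 and fork_a below 0.007 m and angle between the x axis of new_1 and the x axis of fork_a, either way round below 0.15 rad) or (x of new_1 in the frame of fork_b between -0.005 and 0.005 m and distance between new_1 and fork_b below 0.007 m and angle between the x axis of new_1 and the x axis of fork_b, either way round below 0.15 rad) or (x of new_1 in the frame of fork_c between -0.005 and 0.005 m and distance between new_1 and fork_c below 0.007 m and angle between the x axis of new_1 and the x axis of fork_c, either way round below 0.15 rad)) and ((x of new_2 in the frame of fork_a between -0.005 and 0.005 m and distance between new_2 and fork_a below 0.007 m and angle between the x axis of new_2 and the x axis of fork_a, either way round below 0.15 rad) or (x of new_2 in the frame of fork_b between -0.005 and 0.005 m and distance between new_2 and fork_b below 0.007 m and angle between the x axis of new_2 and the x axis of fork_b, either way round below 0.15 rad) or (x of new_2 in the frame of fork_c between -0.005 and 0.005 m and distance between new_2 and fork_c below 0.007 m and angle between the x axis of new_2 and the x axis of fork_c, either way round below 0.15 rad)) and ((x of new_3 in the frame of fork_a between -0.005 and 0.005 m and distance between new_3 and fork_a below 0.007 m and angle between the x axis of new_3 and the x axis of fork_a, either way round below 0.15 rad) or (x of new_3 in the frame of fork_b between -0.005 and 0.005 m and distance between new_3 and fork_b below 0.007 m and angle between the x axis of new_3 and the x axis of fork_b, either way round below 0.15 rad) or (x of new_3 in the frame of fork_c between -0.005 and 0.005 m and distance between new_3 and fork_c below 0.007 m and angle between the x axis of new_3 and the x axis of fork_c, either way round below 0.15 rad)) and x of old_a in the frame of tray between -0.085 and 0.085 m and y of old_a in the frame of tray between -0.09 and 0.09 m and z of each of old_a, old_b, old_c in the frame of tray below 0.06 m and x of old_b in the frame of tray between -0.085 and 0.085 m and y of old_b in the frame of tray between -0.09 and 0.09 m and x of old_c in the frame of tray between -0.085 and 0.085 m and y of old_c in the frame of tray between -0.09 and 0.09 m and value of joint handle above 1.18 rad and linear speed of each of new_1, new_2, new_3, old_a, old_b, old_c below 0.02 m/s and velocity of joint handle below 0.05 rad/s); the robot touches nothing.
It fails at once if another thing on the bench is moved more than 50 mm (distance of any of vial, jar, beaker, petri, tape from where it was at the start of the episode above 0.05 m).
It fails at once if another thing on the bench is knocked over (angle between any of vial, jar, beaker, petri, tape's own z axis and vertical above 0.6 rad).
Of new_1, new_2, new_3 only 2 to 3 are there at a start; the rules pass over those that are not, and their reading is None.
Of old_a, old_b, old_c only 2 to 3 are there at a start; the rules pass over those that are not, and their reading is None.
At some moment in a run one of new_1, new_2, new_3 may be knocked a few centimetres aside while the robot is not near it.
Once in a run the grip may slacken for a moment while it holds something.
It also fails if it takes over 210 s, if anything falls off the work surface, if the arm or the gripper's body presses on something with over 40 N, if the wrist force passes 120 N, or if a joint passes its speed limit or range.

## Working session

There is one attempt and no reset: what is moved stays moved. The work goes in short steps, Python scripts to look and compute and a shell command to move; the robot and the scene stay as the last step left them, time stands still between calls to the robot, and variables do not carry over. Pictures are saved under pics/ and viewed, at most 14 in all, crops included, and the job is handed in when it is done.

```bash
ls; mkdir -p pics
python3 - <<'E'
from bench import ctrl
import cv2,numpy as np
o=ctrl.get_obs();print({k:np.round(v,3).tolist() for k,v in o.items()})
for n in("side","top"):
    c=ctrl.camera(n);cv2.imwrite(f"pics/{n}0.png",c["color"][:,:,::-1]);np.savez(f"pics/{n}0.npz",**c)
    print(n,c["K"].round(1).tolist(),c["pose"].round(3).tolist())
E
```

```text
pics
{'time_s': 0.0, 'q': [1.075, 0.182, 1.608, 0.0, 1.354, -0.206], 'dq': [-0.0, -0.002, 0.001, 0.001, -0.002, -0.001], 'joint_efforts': [0.0, -44.488, -35.133, -0.0, 0.009, 0.0], 'eef_pos': [0.164, 0.551, 0.214], 'eef_rot': [-0.0, 0.144, 0.99, -0.001], 'wrist_force': [0.512, -0.131, 0.729], 'torque': [-0.006, 0.02, -0.023], 'grasp_force': 0.0, 'opening': 0.999}
side [[428.1, 0.0, 254.3], [0.0, 428.1, 189.4], [0.0, 0.0, 1.0]] [[0.801, -0.381, 0.462, 0.017], [-0.599, -0.5, 0.625, -0.631], [-0.007, -0.777, -0.629, 0.757], [0.0, 0.0, 0.0, 1.0]]
top [[419.2, 0.0, 249.0], [0.0, 419.2, 191.3], [0.0, 0.0, 1.0]] [[0.012, -0.998, 0.067, 0.404], [-1.0, -0.013, -0.01, 0.022], [0.011, -0.067, -0.998, 1.369], [0.0, 0.0, 0.0, 1.0]]
```

View pics/top0.png

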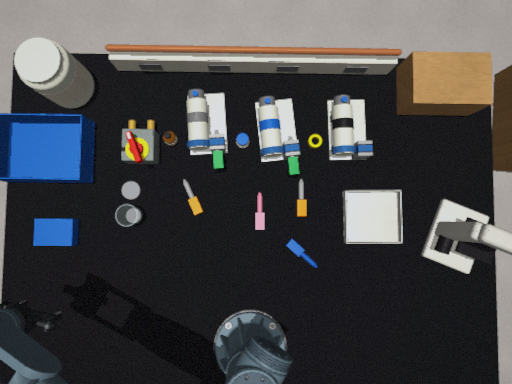

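View pics/side0.png

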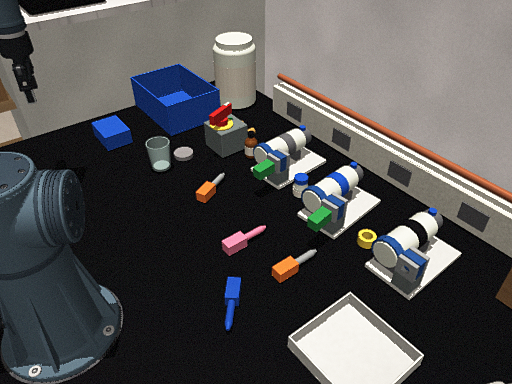

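Top view: orange pins with heads at about (195,206) and (302,208). Green heads are seated at (218,160) and (294,165). The right fork at (365,149) is empty. Handle is at (134,148), tray at (373,217), and the pink and blue look-alikes are at (260,220) and (300,252). The side view agrees.

```bash
cat > m.py <<'E'
import cv2,numpy as np
R={'orange':((8,150,120),(20,255,255)),'green':((50,120,60),(75,255,255)),'red':((0,170,120),(5,255,255))}
def world(c,u,v,z=None):
    K,P=c["K"],c["pose"];u=np.asarray(u,float);v=np.asarray(v,float)
    d=np.stack([(u-K[0,2])/K[0,0],(v-K[1,2])/K[1,1],np.ones_like(u)],-1)@P[:3,:3].T
    if z is None: raise ValueError
    return P[:3,3]+d*((z-P[2,3])/d[...,2])[...,None]
def depthpts(c,m):
    v,u=np.nonzero(m);r=c["range_z"][v,u];K,P=c["K"],c["pose"]
    X=np.stack([(u-K[0,2])/K[0,0]*r,(v-K[1,2])/K[1,1]*r,r],-1)
    return X@P[:3,:3].T+P[:3,3],u,v
def blobs(c,col,mn=25):
    h=cv2.cvtColor(c["color"],cv2.COLOR_RGB2HSV);m=cv2.inRange(h,*R[col])
    n,l,s,ce=cv2.connectedComponentsWithStats(m)
    return [(ce[i],(l==i)) for i in range(1,n) if s[i,4]>=mn]
def show(c,name):
    for col in R:
        for ce,m in blobs(c,col):
            p,u,v=depthpts(c,m);cn=cv2.findContours(m.astype(np.uint8),0,2)[0][0]
            print(name,col,ce.round(1),m.sum(),"depth med",np.median(p,0).round(4),"top z",np.percentile(p[:,2],90).round(4),"rect",np.round(cv2.minAreaRect(cn)[1],1))
E
python3 - <<'E'
from m import *
T=dict(np.load("pics/top0.npz"));S=dict(np.load("pics/side0.npz"))
show(T,"top");show(S,"side")
# tops via plane: heads
for col,z in(("orange",.030),("green",.090)):
    for ce,m in blobs(T,col): 
        p,u,v=depthpts(T,m);k=abs(p[:,2]-z)<.008
        w=world(T,u[k],v[k],z)[:,:2]; r=cv2.minAreaRect((w*1000).astype(np.float32));print(col,w.mean(0).round(4),k.sum(),np.round(r,1) if 0 else r)
# shanks: grey pixels near orange heads
P,u,v=depthpts(T,np.ones((384,512),bool));H=cv2.cvtColor(T["color"],cv2.COLOR_RGB2HSV).reshape(-1,3)
for ce,m in blobs(T,"orange"):
    hc=world(T,*ce,.03)[:2]
    sel=(np.hypot(*(P[:,:2]-hc).T)<.11)&(P[:,2]>.012)&(P[:,2]<.04)&(H[:,1]<90)&(H[:,2]>60)
    w=world(T,u[sel],v[sel],.022)[:,:2];sc=w.mean(0);d=sc-hc;print("pin head",hc.round(4),"shank c",sc.round(4),sel.sum(),"dist",np.hypot(*d).round(4),"yaw",np.arctan2(d[1],d[0]).round(3))
big=np.hstack([cv2.resize(T["color"][y:y+75,x:x+100],None,fx=4,fy=4,interpolation=2) for x,y in((180,85),(255,90))]+[])
big2=np.hstack([cv2.resize(T["color"][y:y+75,x:x+100],None,fx=4,fy=4,interpolation=2) for x,y in((320,90),(100,110))])
cv2.imwrite("pics/c1.png",np.vstack([big,big2])[:,:,::-1])
E
```

```text
top orange [256.3  49.5] 1344 depth med [ 0.9146 -0.0187  0.1369] top z 0.1405 rect [294.1   5.4]
top orange [302.3 208.7] 113 depth med [ 0.4391 -0.1654  0.0277] top z 0.0308 rect [17.  9.]
top green [217.7 159.5] 187 depth med [0.5882 0.1059 0.084 ] top z 0.0884 rect [10. 18.]
top green [293.1 165.3] 189 depth med [ 0.5733 -0.1262  0.0841] top z 0.0879 rect [17.9 10.5]
top red [134.  148.6] 151 depth med [0.6079 0.3513 0.1369] top z 0.1405 rect [30.   6.7]
top red [139.6 146.7] 32 depth med [0.6207 0.3421 0.1046] top z 0.1071 rect [9.8 3.6]
side orange [403.8 139.9] 1193 depth med [ 0.9152 -0.1045  0.1378] top z 0.1406 rect [263.9   5.4]
side orange [250.5 140.5] 41 depth med [0.6586 0.2533 0.0603] top z 0.0642 rect [5. 9.]
side orange [205.1 191.3] 264 depth med [0.4437 0.1721 0.0276] top z 0.0307 rect [14.1 22.6]
side orange [284.9 268.5] 463 depth med [ 0.4425 -0.1696  0.0286] top z 0.0311 rect [18.4 27.8]
side green [263.6 169. ] 301 depth med [0.5871 0.0941 0.0818] top z 0.0873 rect [14.9 23.5]
side green [319.1 218.3] 392 depth med [ 0.5694 -0.1364  0.0838] top z 0.0875 rect [16.9 27.3]
side red [219.  110.1] 80 depth med [0.612  0.3487 0.1384] top z 0.1402 rect [ 4.2 24. ]
side red [222.9 120.4] 29 depth med [0.6191 0.3399 0.1057] top z 0.1078 rect [ 3. 10.]
orange [nan nan] 0 ((0.0, 0.0), (0.0, 0.0), 0.0)
orange [ 0.438  -0.1608] 91 ((442.4384765625, -158.6676025390625), (51.36503219604492, 25.659631729125977), 0.2416752278804779)
green [0.5887 0.1069] 138 ((586.57080078125, 106.88880920410156), (52.68916320800781, 27.63703727722168), 1.0078157186508179)
green [ 0.5742 -0.1242] 137 ((571.7019653320312, -124.59298706054688), (54.35471725463867, 29.461200714111328), 7.418905258178711)
pin head [ 0.96   -0.0102] shank c [ 0.8941 -0.0022] 145 dist 0.0664 yaw 3.02
pin head [ 0.4402 -0.1627] shank c [ 0.5028 -0.1566] 87 dist 0.0629 yaw 0.097<stdin>:8: RuntimeWarning: Mean of empty slice.
  ret = um.true_divide(
```

View pics/c1.png

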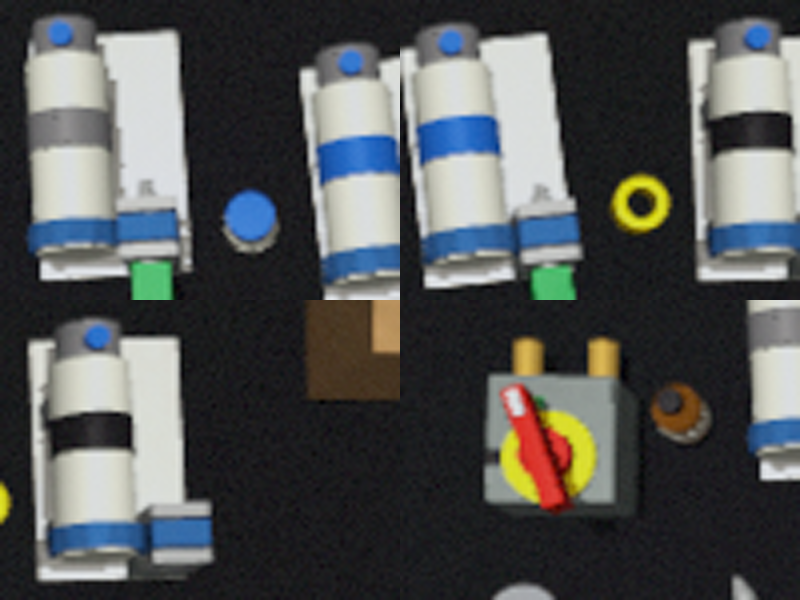

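The crop shows the left fork yawed slightly, the middle one yawed more, and the handle's white mark pointing up-left near the green (on) square. The black off square is on the left.

```bash
cat >> m.py <<'E'
R['orange']=((8,150,120),(24,255,255))
def handle(T):
    m=max((m for _,m in blobs(T,'red')),key=lambda m:m.sum())
    p,u,v=depthpts(T,m);k=p[:,2]>.128
    w=world(T,u[k],v[k],.139)[:,:2];(c,s,a)=cv2.minAreaRect((w*1000).astype(np.float32))
    d=np.linalg.svd(w-w.mean(0),full_matrices=False)[2][0]
    return np.array(c)/1000,s,np.arctan2(d[1],d[0])
def pins(T):
    P,u,v=depthpts(T,np.ones((384,512),bool));H=cv2.cvtColor(T["color"],cv2.COLOR_RGB2HSV).reshape(-1,3);o=[]
    for ce,m in blobs(T,"orange",60):
        hc=world(T,*ce,.027)[:2]
        if not .2<hc[0]<.75 or abs(hc[1])>.45: continue
        sel=(np.hypot(*(P[:,:2]-hc).T)<.11)&(P[:,2]>.01)&(P[:,2]<.04)&(H[:,1]<90)&(H[:,2]>60)
        w=world(T,u[sel],v[sel],.022)[:,:2]; d=w.mean(0)-hc
        e=np.linalg.svd(w-w.mean(0),full_matrices=False)[2][0];e=e*np.sign(e@d)
        o.append(hc);print("pin head",hc.round(4),m.sum(),"shank n",sel.sum(),"dist",np.hypot(*d).round(4),"yaw c-c",np.arctan2(d[1],d[0]).round(3),"svd",np.arctan2(e[1],e[0]).round(3))
    return o
def go(pos,psi):
    """print shares to bring TCP to pos with tool-y angle psi (mod pi)"""
    from bench import ctrl
    o=ctrl.get_obs();w,x,y,z=o["eef_rot"]
    from scipy.spatial.transform import Rotation as Ro
    M=Ro.from_quat([x,y,z,w]).as_matrix();c=np.arctan2(M[1,1],M[0,1])
    t=(c-psi+np.pi/2)%np.pi-np.pi/2
    d=M.T@(np.asarray(pos)-o["eef_pos"])
    print("go",np.round(d/.2,3),"twist",round(t/1.5,3),"q6 now",o["q"][5].round(2),"->~",round(np.arctan2(pos[1],pos[0])-c+t,2),"eef",np.round(o["eef_pos"],4),"psi",c.round(3))
E
python3 - <<'E'
from m import *
T=dict(np.load("pics/top0.npz"))
h=handle(T);print("handle",h);pins(T)
P,u,v=depthpts(T,np.ones((384,512),bool));H=cv2.cvtColor(T["color"],cv2.COLOR_RGB2HSV).reshape(-1,3)
W=((H[:,1]<60)&(H[:,2]>150)&(P[:,2]<.02)).reshape(384,512)
for u0,u1,v0,v1 in((212,232,92,150),(286,302,98,148),(355,370,98,140)):
    pts=[]
    for r in range(v0,v1):
        uu=np.nonzero(W[r,u0:u1])[0]
        if len(uu):pts.append((u0+uu.max()+.5,r))
    w=world(T,*np.array(pts,float).T,.006)[:,:2];f=np.polyfit(w[:,0],w[:,1],1);k=abs(np.polyval(f,w[:,0])-w[:,1])<.003;f=np.polyfit(w[k,0],w[k,1],1)
    print("plate edge yaw",np.arctan(f[0]).round(3),k.sum(),len(k))
for ce,m in blobs(T,"green"):
    p,uu,vv=depthpts(T,m);k=abs(p[:,2]-.09)<.006;w=world(T,uu[k],vv[k],.09)[:,:2]
    print("green",ce,w.mean(0),w.min(0),w.max(0))
tr=((H[:,2]>200)&(H[:,1]<40)&(abs(P[:,0]-.42)<.12)&(abs(P[:,1]+.38)<.13)&(P[:,2]>.02)&(P[:,2]<.05));print("tray rim",P[tr].min(0),P[tr].max(0),cv2.minAreaRect((P[tr][:,:2]*1000).astype(np.float32)))
go([*h[0],.25],h[2]+np.pi/2)
E
```

```text
handle (array([0.61354004, 0.3545896 ]), (89.78406524658203, 18.941532135009766), np.float64(-2.79060523440545))
pin head [0.447  0.1804] 171 shank n 89 dist 0.0595 yaw c-c 0.452 svd 0.438
pin head [ 0.4435 -0.1606] 174 shank n 90 dist 0.0602 yaw c-c 0.067 svd 0.003
plate edge yaw 0.072 53 53
plate edge yaw 0.117 38 42
plate edge yaw 0.037 40 40
green [217.71122995 159.52941176] [0.59235147 0.10655506] [0.56010774 0.09275235] [0.61300515 0.12116856]
green [293.14285714 165.33333333] [ 0.5764314  -0.12426577] [ 0.54478169 -0.1409032 ] [ 0.59752848 -0.10682802]Traceback (most recent call last):
  File "<stdin>", line 16, in <module>
    return umr_minimum(a, axis, None, out, keepdims, initial, where)
ValueError: zero-size array to reduction operation minimum which has no identity
```

Run:
```python
from m import *
T=dict(np.load("pics/top0.npz"))
g=cv2.cvtColor(T["color"],cv2.COLOR_RGB2HSV);m=cv2.inRange(g,(0,0,100),(180,60,255));n,l,s,c=cv2.connectedComponentsWithStats(m)
i=l[217,373];pts=np.argwhere(l==i)[:,::-1].astype(np.float32);r=cv2.minAreaRect(pts);print(s[i],r,world(T,*np.array(r[0]),.03),world(T,cv2.boxPoints(r)[:,0],cv2.boxPoints(r)[:,1],.035).round(3))
go([.616,.3555,.25],.351+np.pi/2)
```

```text
[ 343  189   60   55 3000] ((372.4999694824219, 215.99998474121094), (58.99999237060547, 53.99999237060547), -0.0) [ 0.4195965  -0.38791647  0.03      ] [[ 0.333 -0.292  0.035]
 [ 0.505 -0.292  0.035]
 [ 0.507 -0.482  0.035]
 [ 0.335 -0.48   0.035]]
go [-2.444 -0.289 -0.18 ] twist -0.427 q6 now -0.21 ->~ -1.4 eef [0.164  0.5505 0.2141] psi 1.281
```

```bash
python3 -m handwheel '[[[-1,-0.12,-0.18,0],[-1,-0.12,-0.18,0],[-1,-0.12,-0.18,0],[-1,-0.12,-0.18,0],[-1,-0.12,-0.18,0]]]' 50; python3 -m handwheel '[[[-1,-0.12,0,-0.42],[-1,-0.12,0,-0.42],[-1,-0.12,0,-0.42],[-1,-0.12,0,-0.42],[-1,-0.12,0,-0.42]]]'
python3 - <<'E'
from m import *
go([.616,.3555,.25],.351+np.pi/2)
E
```

```text
time_s: 0.72
eef_pos: [0.3496, 0.4704, 0.2505]
eef_rot: [-0.0, 0.145, 0.989, -0.0]
wrist_force: [-0.4, 0.1, 0.9]
opening: 0.587
grasp_force: 0.0
time_s: 1.35
eef_pos: [0.533, 0.3913, 0.2496]
eef_rot: [-0.001, -0.169, 0.986, -0.0]
wrist_force: [0.1, -0.4, 0.7]
opening: 0.585
grasp_force: 0.0
go [-0.332 -0.307 -0.003] twist -0.008 q6 now -1.46 ->~ -1.4 eef [0.533  0.3913 0.2496] psi 1.91
```

```bash
python3 -m handwheel '[[[-0.332,-0.307,0,-0.01],[-0.332,-0.307,0,-0.01],[-0.332,-0.307,0,-0.01],[-0.332,-0.307,0.3,-0.01],[-0.332,-0.307,0.5,-0.01],[-0.332,-0.307,0.665,-0.01],[-0.332,-0.307,0.665,-0.01],[-0.332,-0.307,0.665,-0.01]]]' 50
python3 - <<'E'
from m import *
from bench import ctrl
go([.616,.3555,.116],.351+np.pi/2)
c=ctrl.camera("side");cv2.imwrite("pics/s1.png",cv2.resize(c["color"][70:170,150:300],None,fx=5,fy=5)[:,:,::-1])
E
```

```text
time_s: 2.35
eef_pos: [0.6166, 0.3567, 0.1199]
eef_rot: [0.001, -0.177, 0.984, 0.0]
wrist_force: [0.6, 0.7, 0.5]
opening: 0.582
grasp_force: 0.0
go [ 0.005 -0.005  0.019] twist 0.004 q6 now -1.57 ->~ -1.4 eef [0.6166 0.3567 0.1199] psi 1.927
```

View pics/s1.png

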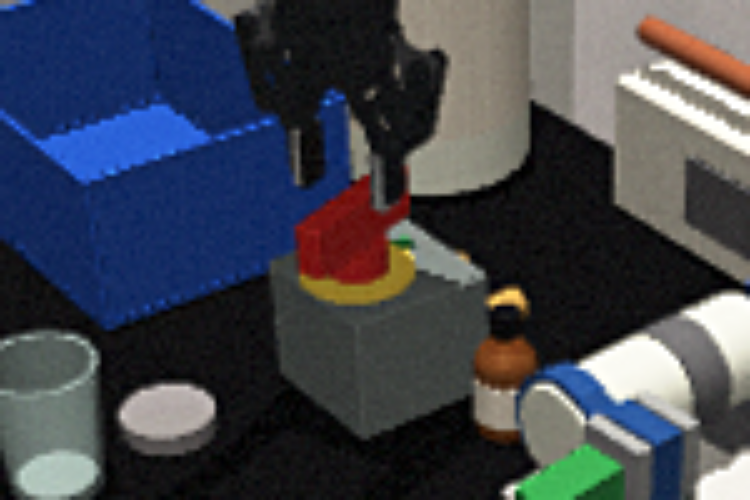

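The jaws straddle the bar near its middle (about (370,215) in the crop). Close and turn counter-clockwise.

```bash
python3 -m handwheel '[[[0.005,-0.005,0.01,0],[0.005,-0.005,0.01,0],[0.005,-0.005,0.01,0],[0.005,-0.005,0.01,0],[0.005,-0.005,0.01,0],[0.005,-0.005,0.01,0]]]' 5;  python3 -m handwheel '[[[0,0,0,-0.12],[0,0,0,-0.24],[0,0,0,-0.36],[0,0,0,-0.48],[0,0,0,-0.6],[0,0,0,-0.72],[0,0,0,-0.82],[0,0,0,-0.82],[0,0,0,-0.82]]]'
python3 - <<'E'
from m import *
from bench import ctrl
go([.616,.3555,.116],.351+np.pi/2);o=ctrl.get_obs();print(o["torque"],o["wrist_force"])
E
```

```text
time_s: 3.15
eef_pos: [0.6166, 0.3549, 0.1175]
eef_rot: [0.001, -0.177, 0.984, 0.001]
wrist_force: [-3.4, 3.1, 6.5]
opening: 0.184
grasp_force: 59.0
time_s: 4.28
eef_pos: [0.6186, 0.3534, 0.1176]
eef_rot: [-0.002, 0.711, -0.703, 0.001]
wrist_force: [5.6, 0.4, 5.2]
opening: 0.184
grasp_force: 59.0
go [-0.01   0.013  0.008] twist 0.82 q6 now -2.8 ->~ 4.88 eef [0.6186 0.3534 0.1176] psi -3.131
[-0.13114807 -0.8395538  -0.30343127] [5.57473691 0.43092456 5.22009753]
```

```bash
python3 -m handwheel '[[[0,0,0,-0.03],[0,0,0,-0.06],[0,0,0,-0.06],[0,0,0,-0.06]]]'
python3 - <<'E'
from m import *
from bench import ctrl
go([.616,.3555,.116],.351+np.pi/2);o=ctrl.get_obs();print(o["torque"],o["wrist_force"])
E
```

```text
time_s: 4.78
eef_pos: [0.6186, 0.3519, 0.1176]
eef_rot: [-0.001, 0.742, -0.671, 0.002]
wrist_force: [3.9, -5.9, 7.7]
opening: 0.182
grasp_force: 62.9
go [-0.019  0.011  0.008] twist 0.88 q6 now -2.89 ->~ 4.88 eef [0.6186 0.3519 0.1176] psi -3.042
[-1.0897049  -0.68216224 -0.21905823] [ 3.94833905 -5.86426306  7.66202064]
```

```bash
python3 -m handwheel '[[[0,0,0,0],[0,0,0,0],[0,0,0,0],[0,0,-0.3,0],[0,0,-0.6,0],[0,0,-0.6,0.2],[0.9,0,-0.6,0.4],[0.9,0,-0.6,0.5],[0.9,0,-0.6,0.6],[0.9,0,-0.6,0.8]]]' 50
python3 - <<'E'
from m import *
from bench import ctrl
T=ctrl.camera("top");cv2.imwrite("pics/t2.png",T["color"][:,:,::-1]);h=handle(T);print(h);pins(T)
go([.587,.1064,.2],.06+np.pi/2)
E
```

```text
time_s: 6.02
eef_pos: [0.6355, 0.1705, 0.2356]
eef_rot: [-0.001, -0.355, 0.935, -0.0]
wrist_force: [0.1, 0.6, -0.2]
opening: 0.583
grasp_force: 0.0
(array([0.61449341, 0.38014417]), (14.910379409790039, 47.196807861328125), np.float64(-1.3995170276758977))
pin head [ 0.4436 -0.1605] 175 shank n 89 dist 0.0601 yaw c-c 0.065 svd 0.0
go [ 0.399 -0.089  0.178] twist 0.44 q6 now -2.21 ->~ -1.45 eef [0.6352 0.1724 0.2356] psi 2.291
```

View pics/t2.png

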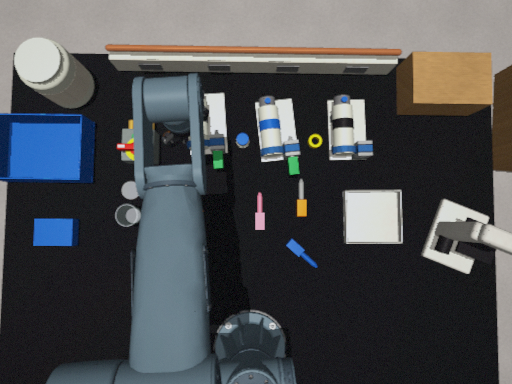

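The handle's left half (about (125,147)) is now level and pointing at the off mark. I'll verify when the arm is clear and move above the left green pin.

```bash
python3 -m handwheel '[[[0.2,-0.05,0.1,0.12],[0.399,-0.089,0.178,0.24],[0.399,-0.089,0.178,0.36],[0.399,-0.089,0.178,0.44],[0.399,-0.089,0.178,0.44],[0.399,-0.089,0.178,0.44]]]' 55
python3 - <<'E'
from m import *
from bench import ctrl
T=ctrl.camera("top");cv2.imwrite("pics/t3.png",T["color"][:,:,::-1]);h=handle(T);print(h)
S=ctrl.camera("side");show(S,"s");cv2.imwrite("pics/s3.png",np.hstack([cv2.resize(S["color"][75:225,180:300],None,fx=3.3,fy=3.3),cv2.resize(T["color"][85:235,90:210],None,fx=3.3,fy=3.3)])[:,:,::-1])
go([.587,.1064,.075],.06+np.pi/2)
E
```

```text
time_s: 6.82
eef_pos: [0.588, 0.1084, 0.2002]
eef_rot: [-0.0, -0.041, 0.999, 0.0]
wrist_force: [-0.1, 0.1, -0.1]
opening: 0.645
grasp_force: 0.0
(array([0.6148175 , 0.35658459]), (14.916756629943848, 94.32036590576172), np.float64(-1.5281054590343868))
s orange [404.2 140.1] 1199 depth med [ 0.9152 -0.1032  0.1379] top z 0.1407 rect [263.5   5.5]
s orange [225.5 126.4] 41 depth med [0.6169 0.3211 0.0894] top z 0.1074 rect [ 6.1 17.3]
s orange [250.4 140.8] 39 depth med [0.6597 0.2547 0.0592] top z 0.0642 rect [5. 9.]
s orange [205.  191.3] 258 depth med [0.4428 0.1719 0.0275] top z 0.0309 rect [14.1 23.3]
s orange [366.8 235.2] 64 depth med [ 0.6751 -0.1989  0.0159] top z 0.023 rect [ 7. 10.]
s orange [364.9 244.1] 83 depth med [ 0.6482 -0.2181  0.0117] top z 0.0221 rect [13.9  7.7]
s orange [284.9 268.6] 462 depth med [ 0.442  -0.1698  0.0285] top z 0.0313 rect [18.3 28.4]
s green [263.6 169.1] 298 depth med [0.5864 0.0933 0.0821] top z 0.0876 rect [14.6 23. ]
s green [319.1 218.3] 398 depth med [ 0.5685 -0.1363  0.084 ] top z 0.0878 rect [17.  27.4]
s red [220.9 110. ] 84 depth med [0.6165 0.3427 0.1385] top z 0.1402 rect [22.8  4.5]
go [ 0.006 -0.009  0.626] twist 0.014 q6 now -1.67 ->~ -1.45 eef [0.588  0.1082 0.2002] psi 1.651
```

View pics/s3.png

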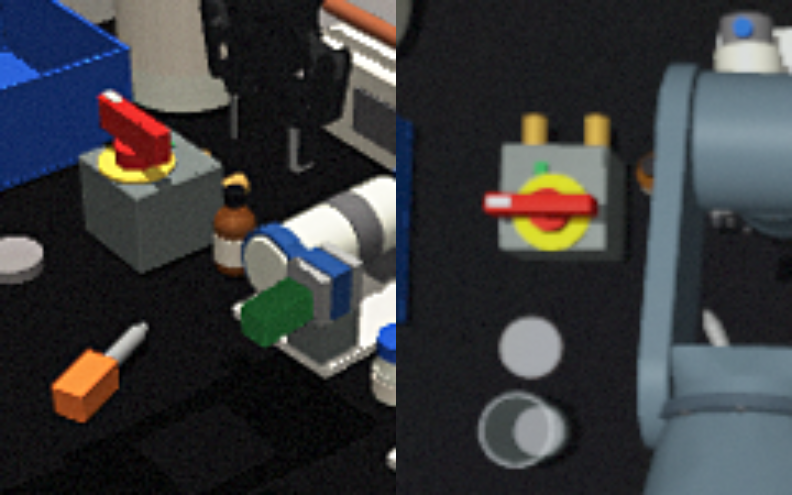

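The handle bar now lies over the off square, in line with the box (white mark left at (497,203) in the crop). Now descend on green pin A.

```bash
python3 -m handwheel '[[[0.01,-0.008,0.3,0.01],[0.01,-0.008,0.5,0.01],[0.01,-0.008,0.66,0.01],[0.01,-0.008,0.66,0.01],[0.01,-0.008,0.66,0.01]]]' 55;python3 -m handwheel '[[[0,0,0,0],[0,0,0,0],[0,0,0,0],[0,0,0,0],[0,0,0,0]]]' 5
python3 - <<'E'
from m import *
from bench import ctrl
go([.587,.1064,.066],.065+np.pi/2);o=ctrl.get_obs();print(o["torque"],o["wrist_force"])
E
```

```text
time_s: 7.55
eef_pos: [0.5872, 0.1062, 0.0697]
eef_rot: [0.001, -0.032, 0.999, -0.0]
wrist_force: [0.1, 0.3, 0.1]
opening: 0.645
grasp_force: 0.0
time_s: 8.18
eef_pos: [0.5865, 0.1075, 0.0706]
eef_rot: [0.001, -0.032, 0.999, 0.001]
wrist_force: [-5.9, 4.5, 12.1]
opening: 0.06
grasp_force: 6.1
go [-0.002 -0.006  0.023] twist -0.001 q6 now -1.65 ->~ -1.46 eef [0.5865 0.1075 0.0706] psi 1.634
[0.84413456 0.93296066 0.07349126] [-5.93171563  4.49520561 12.05802711]
```

Run:
```python
from m import *
from bench import ctrl
S=ctrl.camera("side");show(S,"s");cv2.imwrite("pics/s4.png",cv2.resize(S["color"][90:220,180:340],None,fx=5,fy=4.6)[:,:,::-1])
```

```text
s orange [404.4 140.2] 1192 depth med [ 0.9151 -0.1066  0.1378] top z 0.1405 rect [261.7   5.4]
s orange [227.3 126.5] 32 depth med [0.619  0.3198 0.0889] top z 0.1061 rect [ 4.2 12.2]
s orange [205.1 191.3] 263 depth med [0.4427 0.1716 0.0275] top z 0.0313 rect [14.1 22.6]
s orange [366.8 235.2] 63 depth med [ 0.6754 -0.1994  0.016 ] top z 0.0239 rect [ 7. 10.]
s orange [364.9 244.1] 83 depth med [ 0.6477 -0.2188  0.0124] top z 0.0221 rect [13.9  7.7]
s orange [284.9 268.6] 461 depth med [ 0.4423 -0.17    0.0283] top z 0.0313 rect [18.3 28.4]
s green [264.6 171. ] 257 depth med [0.5824 0.0893 0.0792] top z 0.0852 rect [14.4 23.4]
s green [319.  218.3] 396 depth med [ 0.5685 -0.1363  0.0837] top z 0.0875 rect [16.9 27.3]
s red [221.5 110.7] 87 depth med [0.617  0.3397 0.1381] top z 0.1399 rect [25.4  7.5]
s red [218.3 120.8] 28 depth med [0.6076 0.3472 0.1058] top z 0.108 rect [10.6  4.2]
```

View pics/s4.png

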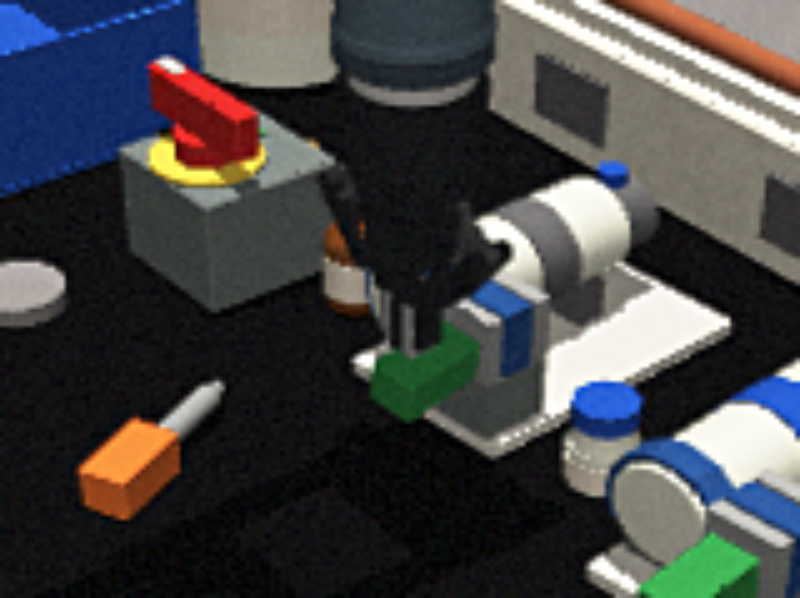

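Run:
```python
from m import *
for n in("top","side"):
    c=dict(np.load(f"pics/{n}0.npz"))
    for col in("green","orange"):
      for ce,m in blobs(c,col):
        p,u,v=depthpts(c,m)
        z=.09 if col=="green" else .03
        k=abs(p[:,2]-z)<.005
        if k.sum()>40 and p[:,0].max()<.8: print(n,col,ce.round(),"all",p.min(0).round(3),p.max(0).round(3),"top",k.sum(),p[k].mean(0).round(4),p[k].min(0).round(3),p[k].max(0).round(3))
from bench import ctrl
c=ctrl.camera("top");m=blobs(c,"green");print([(ce,m.sum()) for ce,m in m])
cv2.imwrite("pics/t5.png",cv2.resize(c["color"][90:190,170:310],None,fx=5,fy=5)[:,:,::-1])
```

```text
top green [218. 160.] all [ 0.56   0.093 -0.007] [0.621 0.122 0.092] top 70 [0.5952 0.1067 0.0875] [0.56  0.093 0.085] [0.614 0.121 0.092]
top green [293. 165.] all [ 0.545 -0.157 -0.007] [ 0.607 -0.107  0.092] top 70 [ 0.5778 -0.124   0.0871] [ 0.545 -0.141  0.085] [ 0.598 -0.11   0.092]
top orange [195. 205.] all [ 0.404  0.022 -0.004] [0.477 0.203 1.369] top 142 [0.4466 0.1814 0.0292] [0.419 0.158 0.025] [0.477 0.203 0.035]
top orange [301. 208.] all [ 0.417 -0.18  -0.008] [ 0.473 -0.145  0.036] top 136 [ 0.4425 -0.159   0.029 ] [ 0.417 -0.172  0.025] [ 0.468 -0.145  0.035]
side green [264. 169.] all [0.562 0.085 0.038] [0.629 0.172 0.092] top 93 [0.596  0.103  0.0868] [0.564 0.087 0.085] [0.618 0.12  0.092]
side green [319. 218.] all [ 0.546 -0.148  0.011] [ 0.625 -0.059  0.09 ] top 157 [ 0.5794 -0.1299  0.0868] [ 0.548 -0.148  0.085] [ 0.604 -0.112  0.09 ]
side orange [205. 191.] all [ 0.42   0.153 -0.002] [0.484 0.234 0.033] top 148 [0.4478 0.1766 0.0294] [0.42  0.153 0.025] [0.478 0.2   0.033]
side orange [285. 269.] all [ 0.017 -0.631 -0.003] [ 0.492 -0.127  0.757] top 283 [ 0.4449 -0.1646  0.0298] [ 0.418 -0.179  0.025] [ 0.474 -0.147  0.034]
[(array([293.14285714, 165.33333333]), np.int64(189)), (array([220.76923077, 166.23076923]), np.int64(26))]
```

View pics/t5.png

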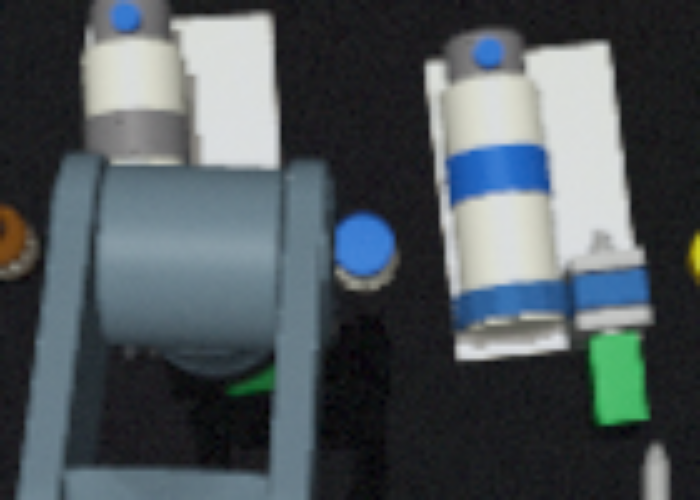

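```bash
python3 -m handwheel '[[[0,0,0,0],[0,0,0,0],[0,0,0,0],[0,0,-0.3,0],[0,0,-0.6,0],[0,0,-0.6,0],[0,0,-0.6,0]]]' 80
python3 - <<'E'
from m import *
from bench import ctrl
S=ctrl.camera("side");show(S,"s");cv2.imwrite("pics/s6.png",cv2.resize(S["color"][90:220,180:340],None,fx=5,fy=4.6)[:,:,::-1])
E
```

```text
time_s: 9.15
eef_pos: [0.5859, 0.106, 0.1879]
eef_rot: [-0.0, -0.031, 1.0, -0.0]
wrist_force: [-0.0, 0.2, -0.4]
opening: 0.939
grasp_force: 0.0
s orange [403.9 139.9] 1190 depth med [ 0.9154 -0.1029  0.1378] top z 0.1406 rect [263.5   5.5]
s orange [225.5 126.4] 41 depth med [0.616  0.3221 0.0895] top z 0.1085 rect [ 6.1 17.3]
s orange [250.1 140.8] 42 depth med [0.6585 0.2546 0.0593] top z 0.064 rect [5. 9.]
s orange [205.1 191.3] 261 depth med [0.4428 0.1714 0.0284] top z 0.0312 rect [14.1 23.3]
s orange [366.9 235.1] 63 depth med [ 0.6757 -0.1996  0.0142] top z 0.0239 rect [ 7. 10.]
s orange [364.9 244.2] 83 depth med [ 0.6473 -0.2193  0.0132] top z 0.0224 rect [13.8  7.7]
s orange [284.9 268.6] 461 depth med [ 0.4417 -0.1697  0.0287] top z 0.0313 rect [18.3 28.4]
s green [263.7 169.3] 303 depth med [0.5858 0.0932 0.0821] top z 0.0873 rect [14.7 23.8]
s green [319.1 218.4] 397 depth med [ 0.5697 -0.1365  0.0837] top z 0.0878 rect [16.8 27.3]
s red [221. 110.] 83 depth med [0.6165 0.3447 0.1385] top z 0.1402 rect [22.8  4.5]
s red [218.4 120.7] 29 depth med [0.6083 0.3451 0.1056] top z 0.108 rect [10.6  3.5]
```

View pics/s6.png

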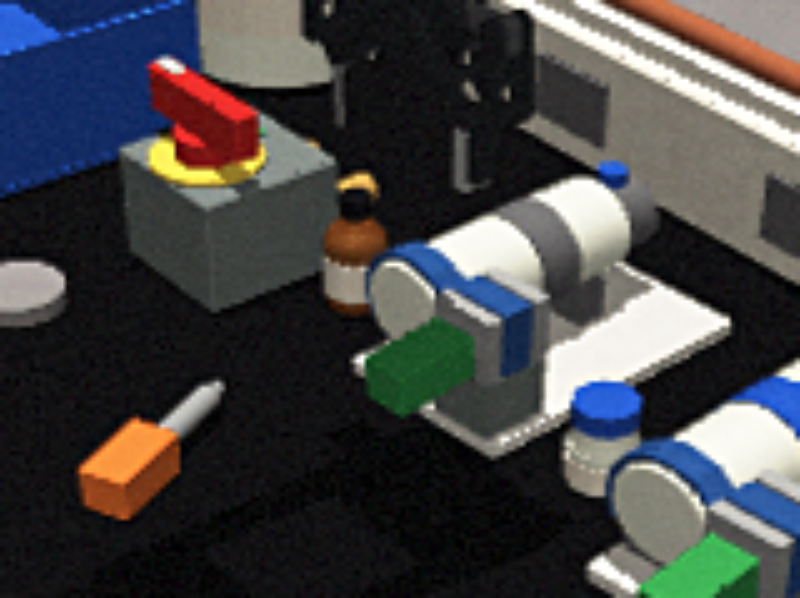

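Run:
```python
from m import *
c=dict(np.load("pics/side0.npz"))
for p in((395,350),(425,342)):
    u,v=180+p[0]/5,90+p[1]/4.6
    print(u,v,[(z,world(c,u,v,z).round(3)) for z in(.062,.09)])
# fingertips open now
for p in((338,125),(478,190)):
    u,v=180+p[0]/5,90+p[1]/4.6;print("now tips",world(c,u,v,.168).round(3),world(c,u,v,.18).round(3))
```

```text
259.0 166.08695652173913 [(0.062, array([0.599, 0.133, 0.062])), (0.09, array([0.576, 0.103, 0.09 ]))]
265.0 164.34782608695653 [(0.062, array([0.617, 0.13 , 0.062])), (0.09, array([0.593, 0.099, 0.09 ]))]
now tips [0.625 0.219 0.168] [0.613 0.202 0.18 ]
now tips [0.639 0.114 0.168] [0.627 0.099 0.18 ]
```

Run:
```python
from m import *
from bench import ctrl
S=ctrl.camera("side");p,u,v=depthpts(S,np.ones((384,512),bool));o=ctrl.get_obs()
k=(abs(p[:,0]-o["eef_pos"][0])<.03)&(abs(p[:,1]-o["eef_pos"][1])<.08)&(p[:,2]>.13)&(p[:,2]<.26)
q=p[k];print(o["eef_pos"],k.sum())
for s in(1,-1):
    a=q[s*(q[:,1]-o["eef_pos"][1])>.02]
    i=np.argsort(a[:,2])[:8];print(a[i].round(3).tolist())
```

```text
[0.58491432 0.10603734 0.18621811] 280
[[0.589, 0.145, 0.214], [0.579, 0.144, 0.215], [0.58, 0.142, 0.215], [0.585, 0.145, 0.215], [0.592, 0.145, 0.216], [0.574, 0.15, 0.217], [0.589, 0.145, 0.217], [0.579, 0.145, 0.218]]
[[0.591, 0.059, 0.213], [0.597, 0.058, 0.215], [0.587, 0.058, 0.215], [0.58, 0.057, 0.216], [0.593, 0.057, 0.216], [0.582, 0.059, 0.216], [0.58, 0.065, 0.217], [0.583, 0.056, 0.218]]
```

Depth shows the fingertips about 28 mm behind the reported TCP when open (z 0.214 against TCP 0.186) and about 15 mm behind when shut. The jaws had closed on top of the head, so I need to go about 25 mm deeper.

```bash
python3 -m handwheel '[[[0,-0.006,0.3,0],[0,-0.006,0.5,0],[0,-0.006,0.72,0],[0,-0.006,0.72,0],[0,-0.006,0.72,0],[0,-0.006,0.72,0]]]' 55;python3 -m handwheel '[[[0,0,0,0],[0,0,0,0],[0,0,0,0],[0,0,0,0],[0,0,0,0]]]' 5
python3 - <<'E'
from m import *
from bench import ctrl
go([.587,.1064,.044],.065+np.pi/2);o=ctrl.get_obs();print(o["torque"],o["wrist_force"])
E
```

```text
time_s: 10.0
eef_pos: [0.588, 0.1049, 0.0465]
eef_rot: [0.002, -0.031, 1.0, -0.0]
wrist_force: [-0.5, 1.0, -0.1]
opening: 0.647
grasp_force: 0.0
time_s: 10.62
eef_pos: [0.5873, 0.1047, 0.0457]
eef_rot: [0.001, -0.031, 1.0, -0.0]
wrist_force: [-1.9, -0.7, 6.6]
opening: 0.338
grasp_force: 60.5
go [0.001 0.008 0.008] twist -0.002 q6 now -1.66 ->~ -1.46 eef [0.5873 0.1047 0.0457] psi 1.634
[-0.1105776   0.07144677 -0.03457184] [-1.94573678 -0.69034533  6.57320825]
```

```bash
python3 -m handwheel '[[[0.1,0,0,0],[0.2,0,0,0],[0.3,0,0,0],[0.4,0,0,0],[0.45,0,0,0],[0.45,0,0,0]]]'
python3 - <<'E'
from m import *
from bench import ctrl
go([.42,-.34,.2],np.pi/2);o=ctrl.get_obs();print(o["torque"],o["wrist_force"])
S=ctrl.camera("side");cv2.imwrite("pics/s7.png",cv2.resize(S["color"][90:220,180:340],None,fx=5,fy=4.6)[:,:,::-1])
E
```

```text
time_s: 11.38
eef_pos: [0.4961, 0.0993, 0.0442]
eef_rot: [-0.0, -0.031, 1.0, 0.0]
wrist_force: [1.1, 0.5, -1.4]
opening: 0.343
grasp_force: 59.7
go [ 0.517 -2.168 -0.779] twist 0.042 q6 now -1.67 ->~ -2.25 eef [0.4961 0.0993 0.0442] psi 1.634
[-0.02416701 -0.00062072  0.02035429] [ 1.05039139  0.54782366 -1.4217041 ]
```

View pics/s7.png

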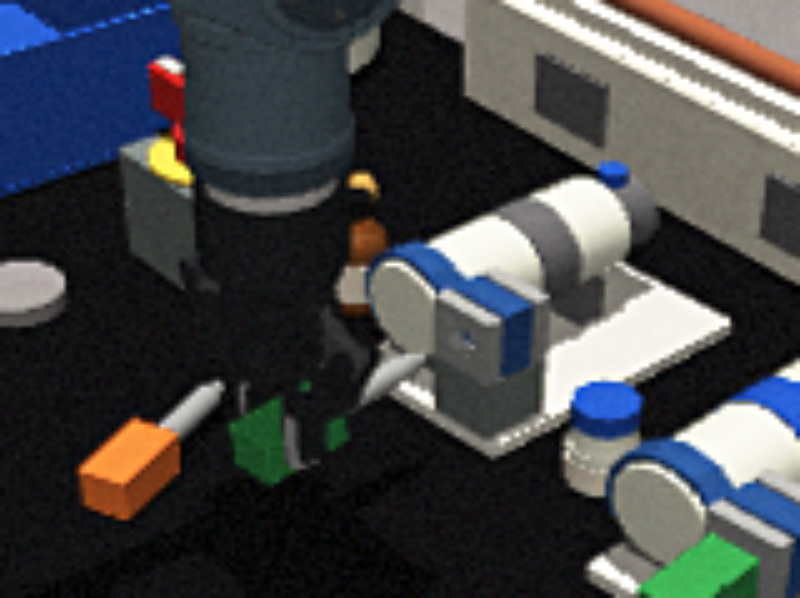

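Pin A is out in the jaws and its shank is clear of the fork. Carry it to the tray.

```bash
python3 -m handwheel '[[[0,0,-0.3,0],[0,0,-0.6,0],[0,-0.1,-0.78,0],[0.15,-0.3,-0.78,0],[0.3,-0.6,-0.78,0],[0.3,-0.9,-0.78,0],[0.4,-1,-0.78,0],[0.45,-1,-0.78,0.04]]]'; python3 -m handwheel '[[[0.05,-0.3,0,0],[0.1,-0.6,0,0],[0.1,-0.9,0,0],[0.1,-1,0,0],[0.1,-1,0,0]]]';python3 - <<'E'
from m import *
go([.39,-.425,-.005],np.pi/2)
E
```

```text
time_s: 12.42
eef_pos: [0.4192, -0.1083, 0.2007]
eef_rot: [0.0, 0.001, 1.0, -0.0]
wrist_force: [-0.3, -0.8, -1.6]
opening: 0.338
grasp_force: 59.8
time_s: 13.05
eef_pos: [0.3997, -0.3072, 0.2001]
eef_rot: [-0.0, -0.0, 1.0, 0.0]
wrist_force: [0.3, 0.3, -2.8]
opening: 0.345
grasp_force: 59.9
go [ 0.049 -0.59   1.025] twist 0.0 q6 now -2.46 ->~ -2.4 eef [ 0.3997 -0.3072  0.2001] psi 1.571
```

```bash
python3 -m handwheel '[[[0.05,-0.3,0.1,0],[0.05,-0.59,0.3,0],[0.05,-0.59,0.6,0],[0.05,-0.59,0.9,0],[0.05,-0.59,1,0],[0.05,-0.59,1,0],[0.05,-0.59,1,0]]]'; python3 -m handwheel '[[[0,0,0.02,0],[0,0,0.02,0],[0,0,0.02,0],[0,0,0.02,0]]]' 45; python3 -m handwheel '[[[0,0,-0.3,0],[0,0,-0.6,0],[0,0,-0.8,0],[0,0,-0.8,0]]]'
python3 - <<'E'
from m import *
from bench import ctrl
T=ctrl.camera("top")
for n in("top","side"):
    c=ctrl.camera(n)
    for ce,m in blobs(c,"green"):
        p,_,_=depthpts(c,m);print(n,ce.round(),m.sum(),np.median(p,0).round(3),p[:,2].max().round(3))
pins(T);print(handle(T))
go([.573,-.1255,.2],.12+np.pi/2)
E
```

```text
time_s: 13.92
eef_pos: [0.3911, -0.4238, 0.0014]
eef_rot: [0.0, -0.002, 1.0, -0.001]
wrist_force: [0.7, -0.3, -1.6]
opening: 0.341
grasp_force: 59.3
time_s: 14.42
eef_pos: [0.3901, -0.4243, -0.0034]
eef_rot: [0.0, -0.001, 1.0, -0.0]
wrist_force: [0.1, -0.0, -0.2]
opening: 0.528
grasp_force: 0.0
time_s: 14.92
eef_pos: [0.3915, -0.4266, 0.1609]
eef_rot: [0.002, -0.001, 1.0, -0.004]
wrist_force: [0.2, 0.1, -0.1]
opening: 0.523
grasp_force: 0.0
top [293. 165.] 194 [ 0.573 -0.126  0.084] 0.093
top [383. 224.] 175 [ 0.396 -0.419  0.032] 0.247
side [319. 219.] 399 [ 0.569 -0.137  0.084] 0.757
side [359. 370.] 642 [ 0.392 -0.429  0.034] 0.757
pin head [0.4471 0.1803] 174 shank n 93 dist 0.0594 yaw c-c 0.461 svd 0.434
pin head [ 0.4438 -0.1606] 176 shank n 92 dist 0.0601 yaw c-c 0.068 svd -0.006
(array([0.6148175 , 0.35658459]), (14.916756629943848, 94.32036590576172), np.float64(-1.5156648501532952))
go [-0.921  1.487 -0.222] twist -0.078 q6 now -2.61 ->~ -1.91 eef [ 0.3896 -0.4234  0.1552] psi 1.573
```

```bash
python3 -m handwheel '[[[-0.1,0.2,-0.22,0],[-0.3,0.5,-0.22,0],[-0.5,0.8,-0.22,-0.08],[-0.7,1,-0.22,-0.08],[-0.92,1,-0.22,-0.08],[-0.92,1,-0.22,-0.08]]]' 55
python3 - <<'E'
from m import *
go([.573,-.127,.045],.12+np.pi/2)
E
```

```text
time_s: 15.82
eef_pos: [0.575, -0.2212, 0.1972]
eef_rot: [-0.001, -0.063, 0.998, 0.001]
wrist_force: [-0.9, -0.5, -0.3]
opening: 0.642
grasp_force: 0.0
go [-0.052  0.466  0.762] twist 0.004 q6 now -2.26 ->~ -1.91 eef [ 0.575  -0.2212  0.1972] psi 1.697
```

```bash
python3 -m handwheel '[[[-0.05,0.3,0,0],[-0.05,0.466,0,0],[-0.05,0.466,0.1,0],[-0.05,0.466,0.4,0],[-0.05,0.466,0.6,0],[-0.05,0.466,0.76,0],[-0.05,0.466,0.76,0],[-0.05,0.466,0.76,0]]]' 55; python3 -m handwheel '[[[0,0,0,0],[0,0,0,0],[0,0,0,0],[0,0,0,0],[0,0,0,0]]]' 5
python3 - <<'E'
from m import *
from bench import ctrl
go([.573,-.127,.045],.12+np.pi/2);o=ctrl.get_obs();print(o["torque"],o["wrist_force"])
E
```

```text
time_s: 16.82
eef_pos: [0.572, -0.1303, 0.0489]
eef_rot: [0.0, -0.061, 0.998, -0.0]
wrist_force: [0.1, 0.5, 0.5]
opening: 0.649
grasp_force: 0.0
time_s: 17.45
eef_pos: [0.573, -0.1303, 0.0499]
eef_rot: [0.001, -0.061, 0.998, -0.001]
wrist_force: [-2.0, 1.3, 6.3]
opening: 0.336
grasp_force: 59.2
go [-0.002  0.016  0.025] twist 0.002 q6 now -2.12 ->~ -1.91 eef [ 0.573  -0.1303  0.0499] psi 1.694
[ 0.09102153  0.13319329 -0.00829559] [-1.98730561  1.33930908  6.25660884]
```

```bash
python3 -m handwheel '[[[0.1,0,0,0],[0.2,0,0,0],[0.3,0,0,0],[0.4,0,0,0],[0.45,0,0,0],[0.45,0,0,0],[0.45,0,-0.3,0],[0.45,0,-0.6,0],[0.45,-0.2,-0.75,0],[0.45,-0.3,-0.75,0.08]]]'
python3 - <<'E'
from m import *
from bench import ctrl
S=ctrl.camera("side");print([(ce,m.sum(),np.median(depthpts(S,m)[0],0)) for ce,m in blobs(S,"green")])
go([.39,-.345,.15],np.pi/2)
E
```

```text
time_s: 18.7
eef_pos: [0.493, -0.2031, 0.2026]
eef_rot: [0.003, -0.0, 1.0, -0.003]
wrist_force: [-0.6, 0.9, -0.9]
opening: 0.338
grasp_force: 59.0
[(array([317.01201201, 200.83483483]), np.int64(333), array([ 0.47446502, -0.20652642,  0.23508842])), (array([358.8592, 370.2144]), np.int64(625), array([ 0.39215393, -0.42928337,  0.03391059]))]
go [ 0.507 -0.705  0.255] twist -0.005 q6 now -2.18 ->~ -2.3 eef [ 0.4922 -0.2045  0.2009] psi 1.564
```

```bash
python3 -m handwheel '[[[0.15,-0.2,0,0],[0.3,-0.5,0,0],[0.45,-0.7,0.1,0],[0.51,-0.7,0.3,0],[0.51,-0.7,0.6,0],[0.51,-0.7,0.9,0],[0.51,-0.7,1,0],[0.51,-0.7,1,0]]]'; python3 -m handwheel '[[[0,0,0.015,0],[0,0,0.015,0],[0,0,0.015,0],[0,0,0.015,0]]]' 45; python3 -m handwheel '[[[0,0,-0.3,0],[0,0,-0.6,0],[0,0,-0.8,0],[-0.1,0,-0.8,0]]]'
python3 - <<'E'
from m import *
from bench import ctrl
T=ctrl.camera("top")
for n in("top","side"):
    c=ctrl.camera(n)
    for ce,m in blobs(c,"green"):
        p,_,_=depthpts(c,m);print(n,ce.round(),m.sum(),np.median(p,0).round(3),np.percentile(p[:,2],95).round(3))
    pins(c)
go([.4455,-.1625,.12],.05+np.pi/2)
E
```

```text
time_s: 19.75
eef_pos: [0.3887, -0.3398, -0.0028]
eef_rot: [-0.0, -0.002, 1.0, 0.001]
wrist_force: [1.0, -0.4, -0.9]
opening: 0.338
grasp_force: 63.4
time_s: 20.25
eef_pos: [0.3888, -0.3413, -0.0044]
eef_rot: [0.0, -0.001, 1.0, -0.001]
wrist_force: [2.3, -3.1, -0.5]
opening: 0.529
grasp_force: 1.4
time_s: 20.75
eef_pos: [0.4094, -0.3424, 0.1597]
eef_rot: [0.002, -0.001, 1.0, -0.003]
wrist_force: [-0.3, 0.1, -0.2]
opening: 0.528
grasp_force: 0.0
top [355. 224.] 99 [ 0.393 -0.328  0.032] 0.297
pin head [0.4689 0.2104] 177 shank n 92 dist 0.0595 yaw c-c 0.396 svd 0.383
pin head [ 0.4436 -0.1606] 175 shank n 92 dist 0.0602 yaw c-c 0.068 svd -0.006
side [323. 339.] 601 [ 0.385 -0.347  0.033] 0.036
side [359. 370.] 641 [ 0.392 -0.429  0.034] 0.036
pin head [0.6861 0.2916] 88 shank n 299 dist 0.0566 yaw c-c 3.021 svd 2.373
pin head [0.46   0.1881] 187 shank n 69 dist 0.0769 yaw c-c 0.49 svd 0.431
pin head [ 0.4316 -0.1788] 229 shank n 143 dist 0.0749 yaw c-c 0.173 svd 0.022
go [-0.189  0.887  0.177] twist -0.031 q6 now -2.49 ->~ -1.97 eef [ 0.4084 -0.34    0.1553] psi 1.575
```

```bash
python3 -m handwheel '[[[-0.1,0.3,0.1,-0.025],[-0.18,0.6,0.17,-0.025],[-0.18,0.885,0.17,-0.025],[-0.18,0.885,0.17,-0.025],[-0.18,0.885,0.17,-0.025]]]' 60
python3 - <<'E'
from m import *
go([.4436,-.1627,-.010],.035+np.pi/2)
E
```

```text
time_s: 21.52
eef_pos: [0.4434, -0.1635, 0.1209]
eef_rot: [-0.0, -0.021, 1.0, 0.0]
wrist_force: [0.3, -0.0, -0.5]
opening: 0.704
grasp_force: 0.0
go [-0.002  0.004  0.655] twist 0.004 q6 now -2.22 ->~ -1.96 eef [ 0.4434 -0.1635  0.1209] psi 1.612
```

```bash
python3 -m handwheel '[[[0,0.004,0.25,0],[0,0.004,0.45,0],[0,0.004,0.6,0],[0,0.004,0.65,0],[0,0.004,0.65,0],[0,0.004,0.65,0]]]' 60; python3 -m handwheel '[[[0,0,0,0],[0,0,0,0],[0,0,0,0],[0,0,0,0],[0,0,0,0]]]' 5
python3 - <<'E'
from m import *
from bench import ctrl
go([.4436,-.1627,.12],.12+np.pi/2);o=ctrl.get_obs();print(o["torque"],o["wrist_force"])
E
python3 -m handwheel '[[[0,0,-0.2,0],[0,0,-0.4,0],[0,0,-0.4,0],[0,0,-0.4,0]]]'
python3 - <<'E'
from m import *
from bench import ctrl
c=ctrl.camera("side");pins(c);print([(ce,m.sum(),depthpts(c,m)[0].mean(0).round(3)) for ce,m in blobs(c,"orange",60)])
go([.453,-.140,.05],.12+np.pi/2)
E
```

```text
time_s: 22.28
eef_pos: [0.4448, -0.1638, -0.0075]
eef_rot: [0.001, -0.02, 1.0, -0.001]
wrist_force: [-0.2, -0.4, 0.4]
opening: 0.705
grasp_force: 0.0
time_s: 22.9
eef_pos: [0.4448, -0.1632, -0.0075]
eef_rot: [0.001, -0.02, 1.0, -0.001]
wrist_force: [-1.3, 0.2, 6.0]
opening: 0.339
grasp_force: 59.8
go [ 0.005  0.002 -0.638] twist -0.053 q6 now -2.21 ->~ -2.04 eef [ 0.4448 -0.1632 -0.0075] psi 1.611
[ 0.11242673  0.19161862 -0.04546049] [-1.29513989  0.21746113  6.02174599]
time_s: 23.4
eef_pos: [0.4434, -0.1623, 0.0708]
eef_rot: [-0.0, -0.02, 1.0, 0.0]
wrist_force: [-0.4, -0.0, -1.4]
opening: 0.337
grasp_force: 59.8
pin head [0.465  0.1967] 284 shank n 68 dist 0.0703 yaw c-c 0.418 svd 0.426
pin head [ 0.6392 -0.2193] 106 shank n 627 dist 0.0147 yaw c-c 2.758 svd 1.395
pin head [ 0.6633 -0.2084] 65 shank n 676 dist 0.0285 yaw c-c 2.522 svd 1.24
pin head [ 0.4739 -0.1143] 262 shank n 128 dist 0.0954 yaw c-c 1.986 svd 3.133
[(array([419.26296633, 148.1455869 ]), np.int64(1099), array([ 0.91 , -0.124,  0.141])), (array([206.52816901, 182.98239437]), np.int64(284), array([0.467, 0.201, 0.024])), (array([363.66037736, 242.27358491]), np.int64(106), array([ 0.645, -0.215,  0.02 ])), (array([367.10769231, 235.2       ]), np.int64(65), array([ 0.655, -0.214,  0.037])), (array([280.72137405, 247.35496183]), np.int64(262), array([ 0.426, -0.169,  0.104]))]
go [-0.055  0.108  0.101] twist -0.053 q6 now -2.21 ->~ -1.99 eef [ 0.4429 -0.162   0.0702] psi 1.611
```

Run:
```python
from m import *
go([.4837,-.1413,.0525],.123+np.pi/2)
```

```text
go [-0.208  0.095  0.088] twist -0.055 q6 now -2.21 ->~ -1.98 eef [ 0.4429 -0.162   0.0702] psi 1.611
```

```bash
python3 -m handwheel '[[[-0.1,0.095,0.05,-0.03],[-0.208,0.095,0.088,-0.055],[-0.208,0.095,0.088,-0.055],[-0.208,0.095,0.088,-0.055],[-0.208,0.095,0.088,-0.055]]]'
python3 - <<'E'
from m import *
go([.4837,-.1413,.0525],.123+np.pi/2)
from bench import ctrl
S=ctrl.camera("side");T=ctrl.camera("top");cv2.imwrite("pics/s8.png",np.hstack([cv2.resize(S["color"][180:300,260:380],None,fx=3.3,fy=3.3),cv2.resize(T["color"][120:240,240:360],None,fx=3.3,fy=3.3)])[:,:,::-1])
E
```

```text
time_s: 24.08
eef_pos: [0.4839, -0.1421, 0.0535]
eef_rot: [-0.0, -0.061, 0.998, 0.0]
wrist_force: [0.1, 0.3, -1.5]
opening: 0.337
grasp_force: 59.7
go [0.    0.004 0.005] twist -0.001 q6 now -2.21 ->~ -1.98 eef [ 0.4839 -0.1421  0.0535] psi 1.693
```

View pics/s8.png

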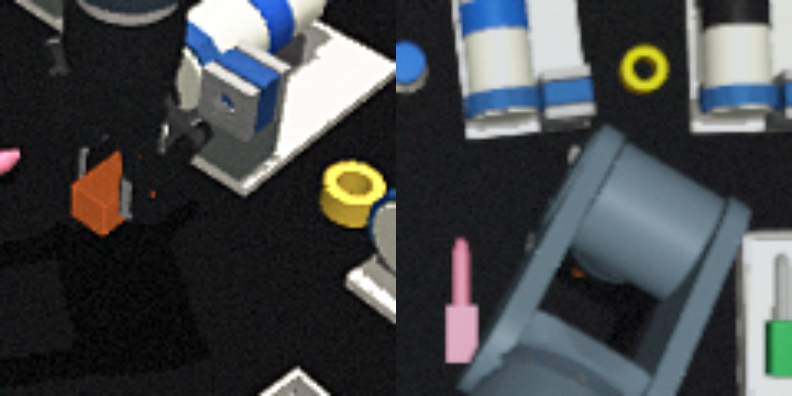

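The pin in the jaws points at the fork hole (hole at about (228,100) in the left crop, nose just in front). Advance in small steps.

```bash
python3 -m handwheel '[[[-0.08,0.004,0.005,0],[-0.14,0.004,0.005,0],[-0.2,0.004,0.005,0],[-0.24,0.004,0.005,0],[-0.24,0.004,0.005,0]]]';  python3 - <<'E'
from m import *
from bench import ctrl
go([.573,-.1303,.0525],.123+np.pi/2);o=ctrl.get_obs();print(o["torque"],o["wrist_force"])
E
```

```text
time_s: 24.8
eef_pos: [0.5328, -0.1351, 0.0526]
eef_rot: [0.0, -0.062, 0.998, 0.0]
wrist_force: [0.3, 0.4, -1.7]
opening: 0.344
grasp_force: 59.7
go [-0.202 -0.001  0.   ] twist 0.0 q6 now -2.16 ->~ -1.92 eef [ 0.5328 -0.1351  0.0526] psi 1.694
[ 0.09002663 -0.03880272 -0.00503756] [ 0.32583755  0.42790309 -1.74003308]
```

```bash
python3 -m handwheel '[[[-0.06,0,0,0],[-0.12,0,0,0],[-0.17,0,0,0],[-0.18,0,0,0],[-0.18,0,0,0]]]'; python3 -m handwheel '[[[-0.01,0,0,0],[-0.02,0,0,0],[-0.02,0,0,0]]]'
python3 - <<'E'
from m import *
from bench import ctrl
go([.573,-.1303,.0525],.123+np.pi/2);o=ctrl.get_obs();print(o["torque"],o["wrist_force"])
E
```

```text
time_s: 25.42
eef_pos: [0.5683, -0.1304, 0.0525]
eef_rot: [0.0, -0.061, 0.998, 0.0]
wrist_force: [1.4, 4.6, -3.0]
opening: 0.337
grasp_force: 59.8
time_s: 25.8
eef_pos: [0.5711, -0.13, 0.0523]
eef_rot: [-0.001, -0.061, 0.998, 0.001]
wrist_force: [-1.7, 4.1, -2.8]
opening: 0.337
grasp_force: 59.9
go [-0.009 -0.003 -0.001] twist -0.0 q6 now -2.12 ->~ -1.92 eef [ 0.5711 -0.13    0.0523] psi 1.694
[0.78834557 0.43764503 0.10580762] [-1.68262019  4.14544215 -2.77694116]
```

Not yet against the cheek; push on until the axial force rises.

```bash
python3 -m handwheel '[[[-0.01,0,0,0],[-0.02,0,0,0],[-0.02,0,0,0]]]'; python3 -m handwheel '[[[-0.01,0,0,0],[-0.02,0,0,0],[-0.02,0,0,0]]]'
```

```text
time_s: 26.18
eef_pos: [0.575, -0.1295, 0.0522]
eef_rot: [-0.001, -0.061, 0.998, 0.001]
wrist_force: [-1.8, 4.8, -3.3]
opening: 0.34
grasp_force: 59.9
time_s: 26.55
eef_pos: [0.5764, -0.1292, 0.0521]
eef_rot: [-0.004, -0.061, 0.998, 0.001]
wrist_force: [-13.4, 3.4, 5.4]
opening: 0.341
grasp_force: 60.7
```

```bash
python3 -m handwheel '[[[-0.006,0,0,0],[-0.01,0,0,0],[-0.01,0,0,0]]]'; python3 -m handwheel '[[[0,0,0,0],[0,0,0,0],[0,0,0,0],[0,0,-0.3,0],[0,0,-0.6,0],[0.3,0.1,-0.7,0],[0.6,0.3,-0.7,0],[0.6,0.6,-0.7,0],[0.6,0.9,-0.7,0],[0.6,1,-0.7,-0.2]]]' 55
python3 - <<'E'
from m import *
from bench import ctrl
for n in("top","side"):
    c=ctrl.camera(n);pins(c)
    for ce,m in blobs(c,"orange",60):
        p,_,_=depthpts(c,m);k=abs(p[:,2]-.089)<.006
        if k.sum()>20 and p[k][:,0].mean()<.75: print(n,"seated",k.sum(),p[k].mean(0).round(4),np.percentile(p[k],[2,98],axis=0).round(3).tolist(),world(c,*ce,.09))
go([.4689,.2085,.12],.39+np.pi/2)
E
```

```text
time_s: 26.92
eef_pos: [0.5763, -0.1291, 0.0521]
eef_rot: [-0.006, -0.061, 0.998, 0.001]
wrist_force: [-21.8, 2.9, 11.7]
opening: 0.335
grasp_force: 61.5
time_s: 28.18
eef_pos: [0.4378, 0.057, 0.1933]
eef_rot: [0.001, -0.157, 0.988, -0.0]
wrist_force: [0.7, -0.9, -0.7]
opening: 0.644
grasp_force: 0.0
pin head [ 0.5815 -0.134 ] 183 shank n 121 dist 0.0701 yaw c-c 0.733 svd -0.662
pin head [0.4691 0.2106] 173 shank n 92 dist 0.0592 yaw c-c 0.391 svd 0.384
top seated 117 [ 0.5765 -0.1255  0.086 ] [[0.551, -0.139, 0.083], [0.598, -0.11, 0.09]] [ 0.57319622 -0.12667076  0.09      ]
pin head [0.4647 0.1968] 273 shank n 67 dist 0.0707 yaw c-c 0.417 svd 0.422
pin head [ 0.6148 -0.0968] 402 shank n 452 dist 0.0388 yaw c-c -0.617 svd -0.684
pin head [ 0.6398 -0.2199] 101 shank n 562 dist 0.013 yaw c-c -3.006 svd -1.792
pin head [ 0.663 -0.208] 63 shank n 611 dist 0.0231 yaw c-c 2.664 svd 1.192
side seated 212 [ 0.5775 -0.1314  0.0862] [[0.551, -0.145, 0.083], [0.602, -0.115, 0.089]] [ 0.56319153 -0.14294429  0.09      ]
go [-0.382  0.675  0.366] twist -0.049 q6 now -2.03 ->~ -1.54 eef [0.4382 0.0565 0.1932] psi 1.887
```

```bash
python3 -m handwheel '[[[-0.2,0.3,0.1,-0.05],[-0.38,0.675,0.36,-0.05],[-0.38,0.675,0.36,-0.05],[-0.38,0.675,0.36,-0.05],[-0.38,0.675,0.36,-0.05]]]' 60
python3 - <<'E'
from m import *
from bench import ctrl
for n in("top","side"):
    c=ctrl.camera(n);print(n,[(ce.round(1),m.sum()) for ce,m in blobs(c,"orange",60)])
go([.470,.2085,-.0085],.385+np.pi/2)
E
```

```text
time_s: 28.9
eef_pos: [0.4701, 0.2054, 0.1209]
eef_rot: [0.0, -0.191, 0.982, -0.0]
wrist_force: [-0.4, -0.1, 0.8]
opening: 0.701
grasp_force: 0.0
top [(array([257.7,  49.7]), np.int64(1199)), (array([245.9,  47.3]), np.int64(62)), (array([293.4, 164.8]), np.int64(182))]
side [(array([403.5, 139.7]), np.int64(1207)), (array([206.7, 183.3]), np.int64(271)), (array([319.8, 218.2]), np.int64(400)), (array([366.9, 235.3]), np.int64(65)), (array([364.9, 244.1]), np.int64(83))]
go [-0.003  0.017  0.651] twist -0.002 q6 now -1.77 ->~ -1.54 eef [0.4705 0.2051 0.1216] psi 1.954
```

Pin 2's head sits at the same pixels as the old seated head, within 0.7 px, so it is flush. Now pick up the second pin.

```bash
python3 -m handwheel '[[[0,0.015,0.25,0],[0,0.015,0.45,0],[0,0.015,0.6,0],[0,0.015,0.65,0],[0,0.015,0.65,0],[0,0.015,0.65,0]]]' 60; python3 -m handwheel '[[[0,0,0,0],[0,0,0,0],[0,0,0,0],[0,0,0,0],[0,0,0,0]]]' 5
python3 - <<'E'
from m import *
from bench import ctrl
go([.4436,-.1627,.12],.12+np.pi/2);o=ctrl.get_obs();print(o["torque"],o["wrist_force"])
E
python3 -m handwheel '[[[0,0,-0.2,0],[0,0,-0.4,0],[0,0,-0.4,0],[0,0,-0.4,0]]]'
python3 - <<'E'
from m import *
f=np.array([.5873,.1047]);d=np.array([np.cos(.063),np.sin(.063)])
go([*(f-.09*d),.0525],.063+np.pi/2)
E
```

```text
time_s: 29.75
eef_pos: [0.4699, 0.2091, -0.0077]
eef_rot: [0.001, -0.191, 0.982, -0.0]
wrist_force: [0.2, 0.1, 0.2]
opening: 0.704
grasp_force: 0.0
time_s: 30.38
eef_pos: [0.4693, 0.2093, -0.0081]
eef_rot: [0.001, -0.192, 0.981, -0.0]
wrist_force: [-0.0, -1.1, 6.8]
opening: 0.337
grasp_force: 60.7
go [ 0.817 -1.676 -0.641] twist 0.177 q6 now -1.77 ->~ -2.04 eef [ 0.4693  0.2093 -0.0081] psi 1.956
[-0.06240037  0.08854008  0.0172714 ] [-0.04075449 -1.12133896  6.76948823]
time_s: 30.88
eef_pos: [0.4676, 0.209, 0.0701]
eef_rot: [-0.0, -0.191, 0.981, -0.0]
wrist_force: [-0.6, 0.3, -2.4]
opening: 0.338
grasp_force: 59.9
go [ 0.068 -0.566  0.088] twist 0.215 q6 now -1.77 ->~ -1.44 eef [0.4676 0.209  0.0701] psi 1.956
```

```bash
python3 -m handwheel '[[[0.068,-0.1,0.05,0.1],[0.068,-0.3,0.088,0.215],[0.068,-0.566,0.09,0.215],[0.068,-0.566,0.09,0.215],[0.068,-0.566,0.09,0.215],[0.068,-0.566,0.09,0.215]]]'
python3 - <<'E'
from m import *
f=np.array([.5873,.1047]);d=np.array([np.cos(.063),np.sin(.063)])
go([*(f-.09*d),.0521],.063+np.pi/2)
E
```

```text
time_s: 31.62
eef_pos: [0.4971, 0.1001, 0.0519]
eef_rot: [-0.001, -0.032, 0.999, 0.0]
wrist_force: [0.6, -0.5, -0.9]
opening: 0.341
grasp_force: 60.0
go [-0.002 -0.005 -0.001] twist 0.001 q6 now -1.67 ->~ -1.44 eef [0.4971 0.1001 0.0519] psi 1.635
```

```bash
python3 -m handwheel '[[[-0.08,-0.005,0,0],[-0.14,-0.005,0,0],[-0.2,-0.005,0,0],[-0.24,-0.005,0,0],[-0.24,-0.005,0,0]]]'; python3 -m handwheel '[[[-0.06,0,0,0],[-0.12,0,0,0],[-0.17,0,0,0],[-0.18,0,0,0],[-0.18,0,0,0]]]';  python3 - <<'E'
from m import *
from bench import ctrl
go([.5873,.1047,.0521],.063+np.pi/2);o=ctrl.get_obs();print(o["torque"],o["wrist_force"])
E
```

```text
time_s: 32.25
eef_pos: [0.5468, 0.1022, 0.0524]
eef_rot: [0.0, -0.032, 0.999, 0.001]
wrist_force: [1.0, 5.9, -3.1]
opening: 0.331
grasp_force: 59.9
time_s: 32.88
eef_pos: [0.581, 0.1048, 0.0518]
eef_rot: [-0.001, -0.032, 0.999, 0.001]
wrist_force: [-1.2, 6.2, -2.2]
opening: 0.338
grasp_force: 60.1
go [-0.031 -0.003 -0.001] twist 0.001 q6 now -1.66 ->~ -1.46 eef [0.581  0.1048 0.0518] psi 1.635
[1.02025211 0.40982776 0.44974548] [-1.23096506  6.16033201 -2.24537076]
```

```bash
python3 -m handwheel '[[[-0.02,0,0,0],[-0.03,0,0,0],[-0.03,0,0,0]]]'; python3 -m handwheel '[[[-0.01,0,0,0],[-0.02,0,0,0],[-0.02,0,0,0]]]'
```

```text
time_s: 33.25
eef_pos: [0.5866, 0.1053, 0.0517]
eef_rot: [-0.002, -0.032, 0.999, 0.001]
wrist_force: [-2.8, 6.6, -2.7]
opening: 0.338
grasp_force: 60.1
time_s: 33.62
eef_pos: [0.5905, 0.1055, 0.0517]
eef_rot: [-0.002, -0.032, 0.999, 0.001]
wrist_force: [-3.2, 5.8, -2.1]
opening: 0.338
grasp_force: 60.1
```

```bash
python3 -m handwheel '[[[-0.005,0,0,0],[-0.01,0,0,0],[-0.01,0,0,0]]]'
```

```text
time_s: 34.0
eef_pos: [0.5916, 0.1056, 0.0516]
eef_rot: [-0.003, -0.032, 0.999, 0.001]
wrist_force: [-6.2, 6.3, 0.5]
opening: 0.338
grasp_force: 60.5
```

Contact is starting. Press a little more, then release, lift and check.

```bash
python3 -m handwheel '[[[-0.01,0,0,0],[-0.016,0,0,0],[-0.016,0,0,0]]]'; python3 -m handwheel '[[[0,0,0,0],[0,0,0,0],[0,0,0,0],[0,0,-0.3,0],[0,0,-0.6,0],[0,0.1,-0.8,0],[0,0.4,-0.8,0],[0,0.7,-0.8,0],[0,1,-0.8,0],[0,1,-0.8,0]]]' 55
python3 - <<'E'
from m import *
from bench import ctrl
T=ctrl.camera("top");S=ctrl.camera("side")
for n,c in(("top",T),("side",S)):
    print(n,[(col,ce.round(1),m.sum()) for col in("orange","green") for ce,m in blobs(c,col,60)])
cv2.imwrite("pics/t9.png",T["color"][:,:,::-1]);cv2.imwrite("pics/s9.png",np.vstack([cv2.resize(S["color"][100:250,170:420],None,fx=2,fy=2),cv2.resize(T["color"][100:250,170:420],None,fx=2,fy=2)])[:,:,::-1])
go([.616,.3555,.2],1.613+np.pi/2)
E
```

```text
time_s: 34.38
eef_pos: [0.5915, 0.1056, 0.0513]
eef_rot: [-0.006, -0.032, 0.999, 0.001]
wrist_force: [-19.3, 3.1, 9.5]
opening: 0.336
grasp_force: 61.7
time_s: 35.62
eef_pos: [0.5838, 0.3082, 0.2127]
eef_rot: [0.0, -0.034, 0.999, 0.001]
wrist_force: [-0.4, 0.1, 0.3]
opening: 0.644
grasp_force: 0.0
top [('orange', array([257. ,  49.6]), np.int64(1242)), ('orange', array([218.2, 158.6]), np.int64(182)), ('orange', array([293.4, 164.8]), np.int64(183)), ('green', array([356.6, 225. ]), np.int64(165)), ('green', array([383. , 223.5]), np.int64(174))]
side [('orange', array([403.9, 140. ]), np.int64(1208)), ('orange', array([222. , 127.3]), np.int64(67)), ('orange', array([264.4, 168.9]), np.int64(304)), ('orange', array([319.8, 218.2]), np.int64(401)), ('orange', array([364. , 242.4]), np.int64(101)), ('orange', array([366.9, 235.2]), np.int64(65)), ('green', array([323.5, 338.9]), np.int64(581)), ('green', array([358.9, 370.2]), np.int64(624))]
go [-0.173  0.245  0.062] twist -1.033 q6 now -1.33 ->~ -2.66 eef [0.5847 0.3043 0.2125] psi 1.635
```

View pics/s9.png

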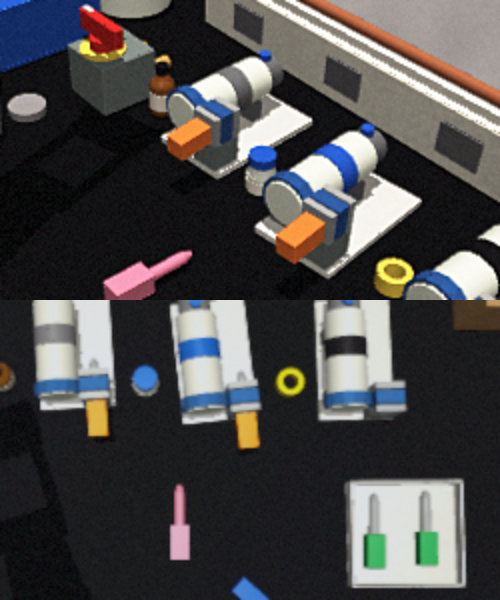

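Side crop: both orange heads sit flush in the left and middle forks (about (190,137) and (302,237)). Top crop: both green pins lie in the tray, shank noses show behind the forks, and the handle is still off. Now turn it back on.

```bash
python3 -m handwheel '[[[0,0.1,0,-0.12],[-0.1,0.245,0,-0.24],[-0.17,0.245,0,-0.36],[-0.17,0.245,0,-0.48],[-0.17,0.245,0,-0.6],[-0.17,0.245,0,-0.72],[-0.17,0.245,0,-0.84],[-0.17,0.245,0,-0.96],[-0.17,0.245,0,-1],[-0.17,0.245,0,-1]]]' 50
python3 - <<'E'
from m import *
go([.616,.355,.098],1.613+np.pi/2)
E
```

```text
time_s: 36.98
eef_pos: [0.6165, 0.3531, 0.2127]
eef_rot: [-0.0, -0.703, 0.711, -0.0]
wrist_force: [-0.5, 0.3, 0.4]
opening: 0.584
grasp_force: 0.0
go [-0.01   0.003  0.574] twist -0.036 q6 now -2.78 ->~ -2.66 eef [0.6165 0.3531 0.2127] psi 3.13
```

```bash
python3 -m handwheel '[[[-0.01,0.003,0.2,-0.036],[-0.01,0.003,0.4,-0.036],[-0.01,0.003,0.57,-0.036],[-0.01,0.003,0.57,-0.036],[-0.01,0.003,0.57,-0.036]]]' 50; python3 -m handwheel '[[[0,0,0,0],[0,0,0,0],[0,0,0,0],[0,0,0,0],[0,0,0,0]]]' 5;  python3 -m handwheel '[[[0,0,0,0.12],[0,0,0,0.24],[0,0,0,0.36],[0,0,0,0.48],[0,0,0,0.6],[0,0,0,0.72],[0,0,0,0.82],[0,0,0,0.82],[0,0,0,0.82]]]'
python3 - <<'E'
from m import *
from bench import ctrl
go([.616,.355,.098],.351+np.pi/2);o=ctrl.get_obs();print(o["torque"],o["wrist_force"])
E
```

```text
time_s: 37.6
eef_pos: [0.6162, 0.3567, 0.1004]
eef_rot: [-0.001, 0.723, -0.691, 0.0]
wrist_force: [0.1, 0.0, 1.1]
opening: 0.588
grasp_force: 0.0
time_s: 38.22
eef_pos: [0.6186, 0.3574, 0.1016]
eef_rot: [-0.004, 0.722, -0.691, 0.002]
wrist_force: [8.5, 1.7, 1.3]
opening: 0.194
grasp_force: 60.1
time_s: 39.35
eef_pos: [0.6202, 0.3565, 0.1016]
eef_rot: [0.005, -0.191, 0.982, -0.0]
wrist_force: [13.4, -1.1, -1.9]
opening: 0.196
grasp_force: 58.7
go [0.023 0.001 0.018] twist 0.023 q6 now -1.6 ->~ -1.4 eef [0.6202 0.3565 0.1016] psi 1.956
[-0.05220454 -1.75543221 -0.14714539] [13.41026114 -1.08652294 -1.92194418]
```

Continue clockwise to the on stop, with a small relief shift.

```bash
python3 -m handwheel '[[[0.01,0,0,0.03],[0.01,0,0,0.06],[0.01,0,0,0.09],[0.01,0,0,0.09]]]'
python3 - <<'E'
from m import *
from bench import ctrl
go([.616,.355,.098],.351+np.pi/2);o=ctrl.get_obs();print(o["torque"],o["wrist_force"])
E
python3 -m handwheel '[[[0,0,0,0],[0,0,0,0],[0,0,0,0],[0,0,-0.3,0],[0,0,-0.6,0],[0.3,0,-0.7,0],[0.6,0,-0.7,0],[0.9,0,-0.7,0],[1,0,-0.7,0],[1,0,-0.7,0]]]' 50;  python3 -m handwheel '[[[0.3,0,0,0],[0.6,0,0,0],[0.6,0,0,0],[0.6,0,0,0]]]'
python3 - <<'E'
from m import *
from bench import ctrl
T=ctrl.camera("top");print(handle(T));S=ctrl.camera("side");show(T,"t")
cv2.imwrite("pics/f.png",np.hstack([S["color"],T["color"]])[:, :, ::-1][:, :]);cv2.imwrite("pics/f2.png",np.hstack([cv2.resize(S["color"],(400,300)),cv2.resize(T["color"],(400,300))])[:,:,::-1])
E
```

```text
time_s: 39.85
eef_pos: [0.6198, 0.3561, 0.1017]
eef_rot: [0.007, -0.126, 0.992, 0.0]
wrist_force: [19.2, 1.2, -6.5]
opening: 0.194
grasp_force: 61.5
go [ 0.02  -0.001  0.018] twist -0.066 q6 now -1.46 ->~ -1.4 eef [0.6198 0.3561 0.1017] psi 1.823
[ 0.06180979 -2.73552881  0.98440221] [19.15992714  1.15713193 -6.51687128]
time_s: 41.1
eef_pos: [0.4183, 0.3065, 0.2393]
eef_rot: [0.0, -0.126, 0.992, 0.0]
wrist_force: [0.2, 0.1, -0.5]
opening: 0.59
grasp_force: 0.0
time_s: 41.6
eef_pos: [0.3047, 0.277, 0.2395]
eef_rot: [0.001, -0.126, 0.992, 0.0]
wrist_force: [-0.1, 0.5, 0.1]
opening: 0.586
grasp_force: 0.0
(array([0.61468097, 0.35478143]), (92.79096221923828, 18.507692337036133), np.float64(-2.9019101146941426))
t orange [256.   49.5] 1249 depth med [ 0.9141 -0.0186  0.1369] top z 0.1405 rect [294.1   5.4]
t orange [131.4 123.6] 47 depth med [0.7034 0.3852 0.0482] top z 0.0519 rect [7. 5.]
t orange [150.  123.6] 54 depth med [0.7049 0.326  0.0473] top z 0.0511 rect [7. 6.]
t orange [218.2 158.6] 182 depth med [0.5919 0.1056 0.0849] top z 0.0884 rect [17. 10.]
t orange [293.4 164.8] 183 depth med [ 0.5735 -0.1267  0.0844] top z 0.0884 rect [17.3 10.3]
t green [356.5 225.1] 164 depth med [ 0.3903 -0.3355  0.0329] top z 0.036 rect [16.  9.]
t green [383.  223.5] 175 depth med [ 0.3947 -0.4203  0.0323] top z 0.0367 rect [15. 10.]
t red [133.8 148.9] 149 depth med [0.6078 0.3517 0.1369] top z 0.14 rect [31.   6.5]
t red [139.9 147.3] 31 depth med [0.6192 0.3416 0.1057] top z 0.108 rect [9.2 3.8]
```

View pics/f2.png

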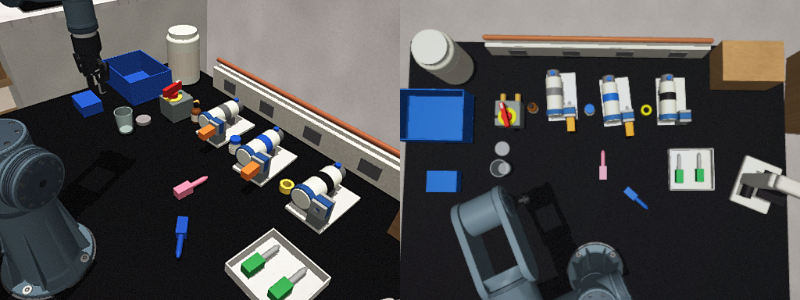

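The final view shows the handle on (past its starting angle and against the stop), both orange pins seated, both green pins in the tray, bystanders in place and the arm clear.

```bash
python3 -c "
from bench import ctrl
print(ctrl.hand_in())"
```

```text
the job is handed in; nothing more can be done
None
```

The job is done and handed in, but the hand-in returned no verdict: both old green pins are in the tray, both new orange pins are flush in the left and middle forks, and the handle went fully off and then back on.

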